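# Load ring moulds into a wash rack, snug its squeeze-release retainer, fold the cover shut

## Robot

A 6-joint arm with a two-finger parallel gripper is mounted at the origin on a cart in front of the work surface, level with it; the furniture and walls round the work are solid. World frame = base frame: x ahead of the robot, y to its left, z up, the work surface at z = 0. Lengths are in m, angles in degrees, forces in N, time in s.
With the tool pointing down it reaches from about 0.25 to 0.85 m from the base axis. Payload 12.5 kg.
Tool frame: the origin (TCP) lies midway between the tips of the shut fingers; the grasp point (between the pads) lies 19 mm behind it; z points along the fingers, y is the direction in which the jaws open and shut (so a half turn about z gives the same grasp; the last joint's range is limited). The gripper opens to 93 mm and grips with 3 to 60 N. Pads are 15 mm wide; open, the fingers measure 128 mm over their backs; the gripper's body (75 mm by 188 mm) begins 65 mm behind the grasp point.
Start: joints at [60.756, 20.094, 94.641, -0, 65.266, -4.847], TCP at [0.227, 0.501, 0.181] pointing down, gripper open.
Joint ranges: [-157.81, 157.81], [-45, 120.19], [0.68, 151.7], [-89.99, 269.99], [4.06, 180], [-164.3, 164.3]. Speed limits (degrees/s): [127.2, 127.2, 159.86, 180, 180, 180].

## Interface

Orientations are given as a 3x3 rotation matrix whose columns are the frame's x, y, z axes.
In Python, from bench import manip, optics, hand_in gives the robot as it stands.
- The arm moves only by the shell command python3 -m creep 'ROWS' [FORCE]. ROWS is a JSON object of lists of equal length, an entry for each row: "slide": the shift along the tool's x, y, z in m, a list of three; "rot": the turn, a rotation vector about the tool's x, y, z in degrees, a list of three; "fingers": the closure in counts, from 0 (fully open) to 255 (shut). A call has 1 to 20 rows; each row is the pose to reach, as a shift and turn from the pose commanded when the call began, along the tool's axes at that moment; what a row does not reach only later rows make up. A row lasts 1/8 s, in which the tool goes at most 62.5 mm and 10.7 degrees, less where a joint would pass 70% of its speed; a pose out of reach is approached as far as the arm can. A call with a gripper value outside its range is refused whole. The fingers move at their own pace and stop on an object; FORCE is the grip in N (left out, the last holds). Time passes only in rows, so rows that repeat a pose let the fingers close. It gives the time, the measured TCP pose, the force and the opening at its end, in the units of the state.
- manip.observe(): the state, without advancing time (a new reading comes with each control period).
- optics.capture(name): name is "scene" or "top" or "wrist"; returns (picture, depth): 400x640x3 uint8, blue, green, red; 400x640 float32, m along the optical axis (not along the pixel's ray), 0 where there is no reading.
- optics.camera_params(name): a dict with "fx", "fy", "cx", "cy" (pixels), "R" (3x3) and "t" (3): a world point X has camera coordinates R X + t. Camera axes: x right, y down, z forward; pixel columns grow to the right and rows downward; lengths in m; the calibration is good to about 2 mm. A picture is of the moment at which its call begins: read the wrist's pose just before it. camera_params takes no time and is no camera call; for the wrist camera it gives the pose at the moment of the call.
- hand_in(): hands the job in, once; it reports no verdict.
The state is a dict: "t": time; "joints": joint angles; "joint_vel": joint speeds; "tau": joint torques, N m; "position": TCP position; "orientation": TCP orientation; "contact_force": force on the tool from outside, world axes, zero at the start; "moment": the same for the moment, N m; "width": finger opening in m.
Only numpy, scipy, OpenCV 4.12 (cv2) and the standard library are available. Lean on these libraries where they do the work, as an engineer would, in place of code of your own. Each camera call takes 0.05 s, during which the arm holds its last target.

## Task

The steel ring moulds standing just left of the wash rack are to go through the dishwasher in it. Fold the rack's wire cover right back, stand all the moulds upright in one close row in the lane against the end wall (the end that the retainer closes towards), and, holding the retainer's release lever squeezed while you slide it, set the retainer in the closest notch to the row so that its lever springs back and locks; then fold the cover fully shut. Leave the jar, the timer and the spatula where they are.

Things in the scene. Friction and masses are not known exactly. Their poses are not given: they have to be found in the camera images.
- wash_rack: Stainless rack, 358 (its y) x 128 (its x) x 57 mm, fixed; origin at the centre of its underside, x to its hinge side, y to the end wall where the row starts, z up. Floor 3 mm. Lane 68 mm wide along y (x -34 to 34) between guides 14 mm high, 3 thick; lips at x = +-63, 11 high; end panels at y = +-176 (inner faces), 48 high; toothed rail along y at x = -50, tops at z = 14.
- lane_start (a point): Point on the lane's floor at the inner face of the end wall where the row starts (rack x = 0, y = 176, z = 3 mm); axes as the rack's: the row runs from here along -y, the first mould's axis 30.5 mm from here.
- retainer (a joint): Sliding retainer: clear length of the lane in m from the end wall to its face, 0 to 0.268, growing along rack -y; about 1.5 N moves it with the lever squeezed. Notches at 0.008 + 0.015 k (k 0 to 17), 2.5 mm of play either way; between them the pawl rests on a tooth and it is not locked. Starts near the end wall. Closest notch for n moulds: 0.128, 0.188, 0.248 for n = 2, 3, 4.
- retainer_face (a point): Middle of the retainer plate's face that meets the moulds, 25 mm over the table; axes as the rack's. Plate 64 mm wide, 46 mm high, 3 mm thick; its carriage lies behind it (rack -y).
- thumb_post (a point): Face towards the end wall of the retainer's fixed black thumb post, 44 mm over the table, at rack x = -50 (post 20 wide along rack x, 6 thick along y, top at 50 mm). Squeeze post and lever together from above along rack y: 46 mm over both at rest, 34 fully squeezed. Carriage beneath reaches up to 20 mm, cheeks at the lever's foot to 24 mm.
- release_lever (a joint): Black spring lever beside the thumb post, rad: 0 at rest with the pawl in a notch, about 0.25 with the pawl on a tooth, 0.37 fully squeezed; pawl clear of the teeth above 0.28. Needs 3 to 7 N at its tip, springs back when let go. Side load on a caught pawl can jam it: squeeze without pushing the retainer away from the end wall.
- lever_tip (a point): Outer face of the release lever near its tip, 47 mm over the table at rest (lever 20 wide along rack x, 5 thick), on the post's side away from the end wall; moves towards the post when squeezed.
- cover (a joint): Wire cover on the hinge rod, rad: 0 shut (flat over the rack, 52 mm over the table), grows as its front lifts and swings back, stop at 2.4 (leaning back behind the rack). Stiff hinge: stays where it is left; 1 to 4 N at the grip move it. Panel 336 (y) x 122 mm. A tall stack of tubs stands behind, to the left of the open cover: keep clear of it.
- cover_hinge (a point): Middle of the 5 mm hinge rod (rack x = 60, y = 0, z = 52 mm), which runs along rack y from end panel to end panel.
- cover_grip (a point): Middle of the black grip tongue at the cover's front: 32 mm wide along rack y, 8 thick, 44 long beyond the panel's edge (this point 28 beyond it), 150 mm from the hinge axis in the panel's plane. Held across its 32 mm width with fingers pointing down, it can turn between the pads as the cover swings.
- mould_a: Plain steel ring mould, 61 mm across, 40 mm high, 54 g, stands upright (either end may be up); treat as a solid can, take it across from above. Origin at the centre of its underside, z up. May be absent (None from the start); 2 to 4 are there.
- mould_b: Plain steel ring mould, 61 mm across, 40 mm high, 54 g, stands upright (either end may be up); treat as a solid can, take it across from above. Origin at the centre of its underside, z up. May be absent (None from the start); 2 to 4 are there.
- mould_c: Plain steel ring mould, 61 mm across, 40 mm high, 54 g, stands upright (either end may be up); treat as a solid can, take it across from above. Origin at the centre of its underside, z up. May be absent (None from the start); 2 to 4 are there.
- mould_d: Plain steel ring mould, 61 mm across, 40 mm high, 54 g, stands upright (either end may be up); treat as a solid can, take it across from above. Origin at the centre of its underside, z up. May be absent (None from the start); 2 to 4 are there.
- spatula: Small offset spatula with a wooden handle, 271 mm long, lies flat right of the rack; leave it. Origin at the middle of its underside.
- jam_jar: Open jam jar with a spreader in it, 76 mm across, 157 mm high; leave it. Origin at the centre of its underside.
- dial_timer: White dial timer, 64 mm across, 44 mm high; leave it. Origin at the centre of its underside.
Mind the look-alikes: they are no part of the job. What is shaped like the mould_d but turquoise is not meant. What is shaped like the mould_a but blue is not meant.

How it is judged (in metres and radians):
On the way, in this order (a step that is already met when the one before it is completed fails the run):
1. the wire cover is folded right back (value of joint cover above 2.1 rad), for 0.2 s.
2. all moulds stand in one close row against the end wall and the retainer is locked in the notch closest to them (x of mould_a in the frame of wash_rack between -0.008 and 0.008 m and ((z of mould_a in the frame of wash_rack between -0.002 and 0.009 m and angle between mould_a's own z axis and vertical below 0.1 rad) or (z of mould_a in the frame of wash_rack between 0.037 and 0.049 m and angle between mould_a's own z axis and vertical above 3.04 rad)) and (horizontal distance between mould_a and mould_b below 0.072 m or horizontal distance between mould_a and mould_c below 0.072 m or horizontal distance between mould_a and mould_d below 0.072 m) and x of mould_b in the frame of wash_rack between -0.008 and 0.008 m and ((z of mould_b in the frame of wash_rack between -0.002 and 0.009 m and angle between mould_b's own z axis and vertical below 0.1 rad) or (z of mould_b in the frame of wash_rack between 0.037 and 0.049 m and angle between mould_b's own z axis and vertical above 3.04 rad)) and (horizontal distance between mould_b and mould_a below 0.072 m or horizontal distance between mould_b and mould_c below 0.072 m or horizontal distance between mould_b and mould_d below 0.072 m) and x of mould_c in the frame of wash_rack between -0.008 and 0.008 m and ((z of mould_c in the frame of wash_rack between -0.002 and 0.009 m and angle between mould_c's own z axis and vertical below 0.1 rad) or (z of mould_c in the frame of wash_rack between 0.037 and 0.049 m and angle between mould_c's own z axis and vertical above 3.04 rad)) and (horizontal distance between mould_c and mould_a below 0.072 m or horizontal distance between mould_c and mould_b below 0.072 m or horizontal distance between mould_c and mould_d below 0.072 m) and x of mould_d in the frame of wash_rack between -0.008 and 0.008 m and ((z of mould_d in the frame of wash_rack between -0.002 and 0.009 m and angle between mould_d's own z axis and vertical below 0.1 rad) or (z of mould_d in the frame of wash_rack between 0.037 and 0.049 m and angle between mould_d's own z axis and vertical above 3.04 rad)) and (horizontal distance between mould_d and mould_a below 0.072 m or horizontal distance between mould_d and mould_b below 0.072 m or horizontal distance between mould_d and mould_c below 0.072 m) and (y of mould_a in the frame of lane_start between -0.0415 and -0.02 m or y of mould_b in the frame of lane_start between -0.0415 and -0.02 m or y of mould_c in the frame of lane_start between -0.0415 and -0.02 m or y of mould_d in the frame of lane_start between -0.0415 and -0.02 m) and (y of mould_a in the frame of retainer_face between 0.02 and 0.0415 m or y of mould_b in the frame of retainer_face between 0.02 and 0.0415 m or y of mould_c in the frame of retainer_face between 0.02 and 0.0415 m or y of mould_d in the frame of retainer_face between 0.02 and 0.0415 m) and (value of joint retainer between 0.1245 and 0.1315 m or value of joint retainer between 0.1845 and 0.1915 m or value of joint retainer between 0.2445 and 0.2515 m) and value of joint release_lever below 0.06 rad), for 0.3 s.
3. the cover is folded shut (value of joint cover below 0.07 rad), for 0.2 s.
At the end, for the whole second after the job is handed in: All moulds upright on the lane's floor in one row from the end wall to the retainer, no gap over 11 mm; the retainer within 3.5 mm of its closest notch (0.128, 0.188 or 0.248), lever sprung back (under 0.06 rad), cover shut (under 0.07 rad), all at rest (all of step 2 and value of joint cover below 0.07 rad and linear speed of each of mould_a, mould_b, mould_c, mould_d below 0.02 m/s and velocity of joint retainer below 0.01 m/s); the robot touches nothing.
It fails at once if the spatula is pushed away (distance of spatula from where it was at the start of the episode above 0.03 m).
It fails at once if the jam jar is pushed away (distance of jam_jar from where it was at the start of the episode above 0.03 m).
It fails at once if the timer is pushed away (distance of dial_timer from where it was at the start of the episode above 0.03 m).
Of mould_a, mould_b, mould_c, mould_d only 2 to 4 are there at a start; the rules pass over those that are not, and their reading is None.
At some moment in a run one of mould_a, mould_b, mould_c, mould_d may be knocked a few centimetres aside while the robot is not near it.
Once in a run the grip may slacken for a moment while it holds something.
It also fails if it takes over 210 s, if anything falls off the work surface, if the arm or the gripper's body presses on something with over 40 N, if the wrist force passes 120 N, or if a joint passes its speed limit or range.

## Working session

There is one attempt and no reset: what is moved stays moved. The work goes in short steps, Python scripts to look and compute and a shell command to move; the robot and the scene stay as the last step left them, time stands still between calls to the robot, and variables do not carry over. Pictures are saved under pics/ and viewed, and the job is handed in when it is done.

```bash
ls; mkdir -p pics; python3 - <<'E'
from bench import manip, optics
import cv2, numpy as np
s=manip.observe(); print(s)
for n in ("scene","top"):
    p,d=optics.capture(n); cv2.imwrite(f"pics/{n}0.png",p); np.save(f"pics/{n}0.npy",d); c=optics.camera_params(n); print(n,c)
E
```

```text
pics
{'t': 0.0, 'joints': array([ 6.07556247e+01,  2.01261450e+01,  9.46767212e+01, -2.17884835e-03,
        6.52653979e+01, -4.84660770e+00]), 'joint_vel': array([-0.01627027, -0.00988268,  0.04913621,  0.03112909, -0.06239774,
        0.02282652]), 'tau': array([-1.23871410e-03, -4.97320998e+01, -2.85260439e+01,  6.99050655e-02,
        2.56965752e-02, -1.39730405e-04]), 'position': array([0.22697801, 0.50055185, 0.1799857 ]), 'orientation': array([[-9.10706319e-01,  4.13054109e-01, -5.51920011e-04],
       [ 4.13054472e-01,  9.10705708e-01, -1.05645056e-03],
       [ 6.62654595e-05, -1.19008923e-03, -9.99999290e-01]]), 'contact_force': array([-0.50380659, -0.10695359,  0.01723898]), 'moment': array([ 0.01609829, -0.02561013,  0.03843807]), 'width': 0.09278790445551753}
scene {'fx': 420.3537020911324, 'fy': 420.3537020911324, 'cx': 320.1948807946428, 'cy': 198.68046767935286, 'R': array([[ 0.80391811, -0.5946124 , -0.0123192 ],
       [-0.43438939, -0.57289593, -0.69505116],
       [ 0.40622842,  0.56411554, -0.71885473]]), 't': array([-0.43203684,  0.2932498 ,  1.12069081])}
top {'fx': 494.9958567838168, 'fy': 494.9958567838168, 'cx': 312.50343598035477, 'cy': 193.103812582415, 'R': array([[-0.02104763, -0.99977195, -0.00361093],
       [-0.99636131,  0.02127391, -0.08253218],
       [ 0.08259017,  0.00186068, -0.99658186]]), 't': array([0.01967237, 0.5383681 , 1.48752118])}
```

View pics/scene0.png

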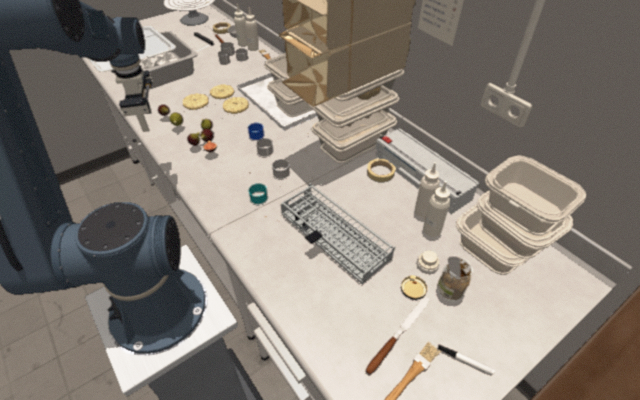

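View pics/top0.png

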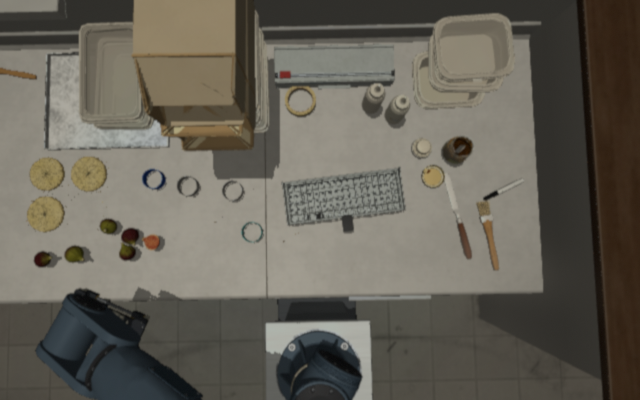

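```bash
cat > h.py <<'E'
from bench import manip, optics
import cv2, numpy as np
def cap(n):
    c=optics.camera_params(n); p,d=optics.capture(n); return p,d,c
def w(c,d,u,v,z=None):
    r=np.array([(u-c['cx'])/c['fx'],(v-c['cy'])/c['fy'],1.])
    R=c['R'];t=c['t']
    if z is None: return R.T@(r*d[int(round(v)),int(round(u))]-t)
    o=-R.T@t; k=R.T@r; return o+k*(z-o[2])/k[2]
def proj(c,X):
    q=c['R']@np.asarray(X)+c['t']; return np.array([q[0]/q[2]*c['fx']+c['cx'],q[1]/q[2]*c['fy']+c['cy']])
def cloud(c,d):
    v,u=np.mgrid[0:d.shape[0],0:d.shape[1]]
    P=np.stack([(u-c['cx'])/c['fx']*d,(v-c['cy'])/c['fy']*d,d],-1)
    return (P-c['t'])@c['R']
E
python3 - <<'E'
import cv2,numpy as np
a=cv2.imread("pics/top0.png")[150:250,130:430]; b=cv2.imread("pics/scene0.png")[110:290,230:410]
cv2.imwrite("pics/a.png",cv2.resize(a,None,fx=2.66,fy=2.66,interpolation=2)); cv2.imwrite("pics/b.png",cv2.resize(b,None,fx=3.3,fy=3.3,interpolation=2))
from h import *
c=optics.camera_params("top"); d=np.load("pics/top0.npy")
for n,u,v in [("blue",153,179),("m1",188,186),("m2",233,190),("turq",252,232),("grip",348,224),("post",319,216),("c1",284,182),("c2",400,169),("c3",290,226),("c4",405,211),("jar",459,149),("timer",421,148)]:
    print(n,w(c,d,u,v).round(3))
E
```

```text
blue [0.595 0.502 0.001]
m1 [ 0.571  0.395 -0.002]
m2 [ 0.556  0.255 -0.005]
turq [ 0.424  0.197 -0.   ]
grip [ 0.442 -0.095  0.064]
post [ 0.468 -0.01   0.037]
c1 [0.576 0.096 0.007]
c2 [ 0.602 -0.254  0.06 ]
c3 [ 0.44  0.08 -0.  ]
c4 [ 0.479 -0.276  0.   ]
jar [ 0.65  -0.418  0.11 ]
timer [ 0.667 -0.323  0.045]
```

View pics/a.png

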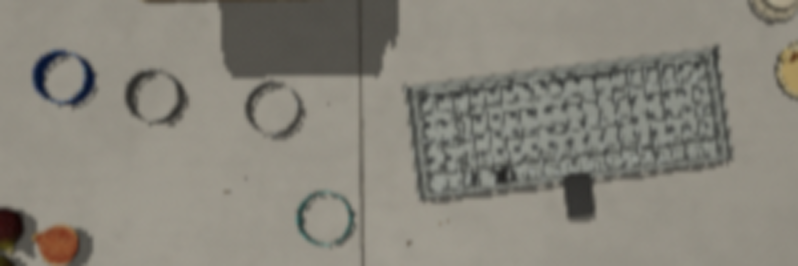

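View pics/b.png

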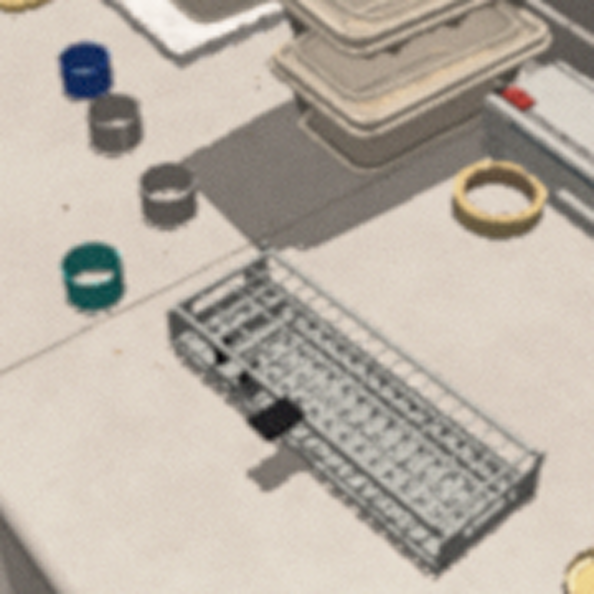

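```bash
cat >> h.py <<'E'
from scipy.spatial.transform import Rotation as Ro
def Rd(yaw,tilt=0):
    # tool pointing down, tool y at world yaw (deg from +y, ccw)
    a=np.radians(yaw); y=np.array([-np.sin(a),np.cos(a),0]); z=np.array([0,0,-1.]); return np.stack([np.cross(y,z),y,z],1)
def go(pos,R=None):
    s=manip.observe(); R0=s['orientation']; 
    if R is None: R=R0
    print("at",s['position'].round(4),"slide",(R0.T@(np.asarray(pos)-s['position'])).round(4),"rot",Ro.from_matrix(R0.T@R).as_rotvec(degrees=True).round(2),"w",round(s['width'],4))
E
python3 - <<'E'
from h import *
c=optics.camera_params("wrist"); s=manip.observe()
print("cam in tool", (s['orientation'].T@(-c['R'].T@c['t']-s['position'])).round(4), (c['R']@s['orientation']).round(3), c['fx'])
go([0.42,-0.09,0.32],Rd(6))
E
```

```text
cam in tool [ 0.0727  0.0004 -0.2039] [[-0.001  1.    -0.   ]
 [-0.965 -0.001 -0.263]
 [-0.263 -0.     0.965]] 341.2179487848692
at [0.227  0.5006 0.1801] slide [-0.4197 -0.4583 -0.1395] rot [-6.00e-02 -2.00e-02 -3.04e+01] w 0.0932
```

```bash
python3 -m creep '{"slide":[[0,0,-0.05],[-0.05,-0.05,-0.1],[-0.1,-0.1,-0.14],[-0.42,-0.458,-0.14],[-0.42,-0.458,-0.14],[-0.42,-0.458,-0.14],[-0.42,-0.458,-0.14],[-0.42,-0.458,-0.14],[-0.42,-0.458,-0.14],[-0.42,-0.458,-0.14],[-0.42,-0.458,-0.14],[-0.42,-0.458,-0.14],[-0.42,-0.458,-0.14],[-0.42,-0.458,-0.14],[-0.42,-0.458,-0.14],[-0.42,-0.458,-0.14],[-0.42,-0.458,-0.14]],"rot":[[0,0,0],[0,0,-5],[0,0,-10],[0,0,-15],[0,0,-20],[0,0,-25],[0,0,-30],[0,0,-30],[0,0,-30],[0,0,-30],[0,0,-30],[0,0,-30],[0,0,-30],[0,0,-30],[0,0,-30],[0,0,-30],[0,0,-30]],"fingers":[0,0,0,0,0,0,0,0,0,0,0,0,0,0,0,0,0]}'
python3 - <<'E'
from h import *
p,d,c=cap("wrist"); cv2.imwrite("pics/w1.png",p); np.save("pics/w1.npy",d)
import pickle; pickle.dump(c,open("pics/w1.pkl","wb")); print(manip.observe()['position'])
E
```

```text
t: 2.22
position: [0.4204, -0.0893, 0.3206]
orientation: [[-0.995, -0.098, 0.0], [-0.098, 0.995, -0.0], [-0.0, -0.0, -1.0]]
contact_force: [1.0, -0.9, -1.4]
width: 0.0932
[ 0.4204489  -0.08943251  0.32061119]
```

View pics/w1.png

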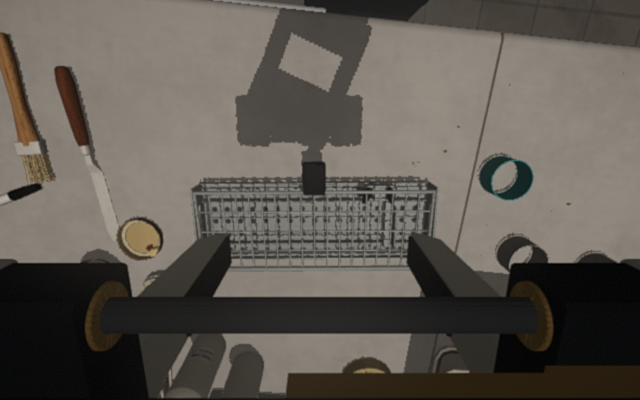

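```bash
python3 - <<'E'
import cv2
a=cv2.imread("pics/w1.png")[140:285,180:450]
cv2.imwrite("pics/w1c.png",cv2.resize(a,None,fx=2.95,fy=2.95,interpolation=2))
from h import *
import pickle
c=pickle.load(open("pics/w1.pkl","rb")); d=np.load("pics/w1.npy"); P=cloud(c,d)
im=cv2.imread("pics/w1.png")
g=(im[...,:].max(-1)<60); m=np.zeros_like(g); m[155:200,295:335]=1; m&=g&(P[...,2]>0.03)
q=P[m]; print("grip",len(q),q.mean(0),q.min(0),q.max(0))
(cen,sz,ang)=cv2.minAreaRect(q[:,:2].astype(np.float32)); print(cen,sz,ang)
E
```

```text
grip 738 [ 0.44394554 -0.09415223  0.06983689] [ 0.34822528 -0.11126937  0.06275768] [ 0.46908569 -0.07712591  0.52447701]
(0.4086253046989441, -0.0984254702925682) (0.1197287067770958, 0.030596625059843063) 5.862185001373291
```

View pics/w1c.png

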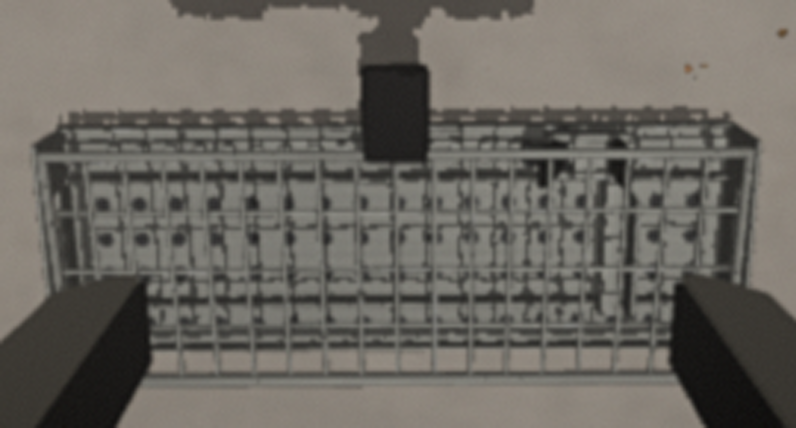

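```bash
python3 - <<'E'
from h import *
import pickle
c=pickle.load(open("pics/w1.pkl","rb")); d=np.load("pics/w1.npy"); P=cloud(c,d)
im=cv2.imread("pics/w1.png")
g=(im.max(-1)<60); m=np.zeros_like(g); m[155:200,295:335]=1; m&=g&(P[...,2]>0.03)&(P[...,2]<.08)
q=P[m]; print("grip",len(q),q.mean(0),q[:,2].std()); print(cv2.minAreaRect(q[:,:2].astype(np.float32)))
f=lambda u,v:(180+u/2.95,140+v/2.95)
A=w(c,d,*f(35,149),0.048); B=w(c,d,*f(757,148),0.048); print(A,B,np.linalg.norm(A-B),np.degrees(np.arctan2(-(B-A)[0],(B-A)[1])))
H=w(c,d,*f(400,378),0.0545); print("hinge far edge",H)
# rows of hinge in depth
m=(P[...,2]>0.035)&(P[...,2]<0.06); m[:,:185]=0;m[:,445:]=0;m[:150]=0;m[285:]=0
m&=~((np.arange(640)<240)|(np.arange(640)>405))[None] | (np.arange(400)<225)[:,None]
q=P[m][:,:2].astype(np.float32); print(len(q),cv2.minAreaRect(q),cv2.boxPoints(cv2.minAreaRect(q)))
E
```

```text
grip 733 [ 0.44459848 -0.09413776  0.06673566] 0.0013603828864215614
((0.44545164704322815, -0.09464439749717712), (0.04568881168961525, 0.030596625059843063), 5.862184524536133)
[ 0.4838021  -0.26615625  0.048     ] [0.44909956 0.08415184 0.048     ] 0.3520227580959568 5.657428752129022
hinge far edge [ 0.58527859 -0.07765616  0.0545    ]
3359 ((0.5268846750259399, -0.08567912876605988), (0.1276703178882599, 0.3583241403102875), 5.98057746887207) [[ 0.4447298   0.08585674]
 [ 0.48206413 -0.27051714]
 [ 0.60903955 -0.257215  ]
 [ 0.5717052   0.09915888]]
```

```bash
cat >> h.py <<'E'
C=np.array([0.5269,-0.0857,0.]); YAW=5.98
RR=Ro.from_euler('z',YAW,degrees=True).as_matrix()
def rk(x,y,z): return C+RR@np.array([x,y,z])
def ri(P): return (np.asarray(P)-C)@RR
E
python3 - <<'E'
from h import *
c=optics.camera_params("top"); d=np.load("pics/top0.npy"); P=cloud(c,d)
m=(P[...,0]>0.6)&(P[...,0]<1.0)&(P[...,1]>-0.1)&(P[...,1]<0.6)&(P[...,2]>0.08)
q=P[m]; 
for z0 in np.arange(0.08,0.7,0.06):
    k=q[(q[:,2]>z0)&(q[:,2]<z0+.06)]
    if len(k): print(z0.round(2),len(k),k.min(0).round(3),k.max(0).round(3))
pi=c
print(proj(c,rk(0.064,0.179,0.048)),proj(c,rk(-0.064,-0.179,0.048)),proj(c,rk(-.09,0,.056)))
go(rk(-.092,0,.12),Rd(YAW)); 
R=manip.observe()['orientation']
g0=rk(-.09,0,.0)
for a in np.linspace(0,2.36,21):
    x=.06-.15*np.cos(a); z=.15*np.sin(a); print(round(a,2),round(x+.09,3),round(z,3),rk(x,0,z+.05).round(3))
E
```

```text
0.08 2917 [ 0.715 -0.1    0.08 ] [0.993 0.599 0.111]
0.14 3821 [0.714 0.136 0.179] [1.  0.6 0.2]
0.2 477 [0.721 0.143 0.2  ] [1.    0.599 0.21 ]
0.26 1662 [0.629 0.136 0.279] [0.997 0.338 0.32 ]
0.32 396 [0.647 0.145 0.32 ] [0.999 0.323 0.38 ]
0.38 445 [0.647 0.145 0.38 ] [0.974 0.32  0.44 ]
0.44 3139 [0.634 0.146 0.44 ] [0.947 0.343 0.5  ]
0.5 1480 [0.653 0.146 0.5  ] [0.914 0.332 0.56 ]
0.56 10120 [0.654 0.148 0.56 ] [0.887 0.351 0.608]
0.68 216 [0.778 0.409 0.728] [0.807 0.52  0.74 ]
[282.04378378 182.01635335] [406.1113804  209.33980027] [348.02417299 225.45646742]
at [ 0.4204 -0.0894  0.3206] slide [-0.0143 -0.0073  0.2006] rot [-0.    0.01 -0.35] w 0.0926
0.0 0.0 0.0 [ 0.437 -0.095  0.05 ]
0.12 0.001 0.018 [ 0.438 -0.095  0.068]
0.24 0.004 0.035 [ 0.442 -0.095  0.085]
0.35 0.009 0.052 [ 0.447 -0.094  0.102]
0.47 0.016 0.068 [ 0.454 -0.093  0.118]
0.59 0.025 0.083 [ 0.463 -0.092  0.133]
0.71 0.036 0.098 [ 0.473 -0.091  0.148]
0.83 0.048 0.11 [ 0.485 -0.09   0.16 ]
0.94 0.062 0.121 [ 0.499 -0.089  0.171]
1.06 0.077 0.131 [ 0.514 -0.087  0.181]
1.18 0.093 0.139 [ 0.53  -0.085  0.189]
1.3 0.11 0.144 [ 0.546 -0.084  0.194]
1.42 0.127 0.148 [ 0.564 -0.082  0.198]
1.53 0.144 0.15 [ 0.581 -0.08   0.2  ]
1.65 0.162 0.15 [ 0.599 -0.078  0.2  ]
1.77 0.18 0.147 [ 0.616 -0.076  0.197]
1.89 0.197 0.143 [ 0.633 -0.075  0.193]
2.01 0.213 0.136 [ 0.649 -0.073  0.186]
2.12 0.229 0.128 [ 0.665 -0.071  0.178]
2.24 0.243 0.117 [ 0.679 -0.07   0.167]
2.36 0.256 0.106 [ 0.692 -0.068  0.156]
```

```bash
python3 -m creep '{"slide":[[-0.005,-0.002,0.04],[-0.01,-0.005,0.09],[-0.015,-0.007,0.14],[-0.015,-0.007,0.18],[-0.015,-0.007,0.22],[-0.015,-0.007,0.25],[-0.015,-0.007,0.27],[-0.015,-0.007,0.279],[-0.015,-0.007,0.279],[-0.015,-0.007,0.279],[-0.015,-0.007,0.279],[-0.015,-0.007,0.279],[-0.015,-0.007,0.279],[-0.015,-0.007,0.279],[-0.015,-0.007,0.279],[-0.015,-0.007,0.279]],"rot":[[0,0,0],[0,0,-0.3],[0,0,-0.3],[0,0,-0.3],[0,0,-0.3],[0,0,-0.3],[0,0,-0.3],[0,0,-0.3],[0,0,-0.3],[0,0,-0.3],[0,0,-0.3],[0,0,-0.3],[0,0,-0.3],[0,0,-0.3],[0,0,-0.3],[0,0,-0.3]],"fingers":[0,0,0,0,0,0,0,0,0,255,255,255,255,255,255,255]}' 25
python3 - <<'E'
from h import *
p,d,c=cap("wrist"); cv2.imwrite("pics/w2.png",p)
E
```

```text
t: 4.28
position: [0.4361, -0.0952, 0.0415]
orientation: [[-0.995, -0.103, -0.0], [-0.103, 0.995, 0.0], [0.0, 0.0, -1.0]]
contact_force: [-0.9, 0.8, 0.3]
width: 0.0274
```

View pics/w2.png

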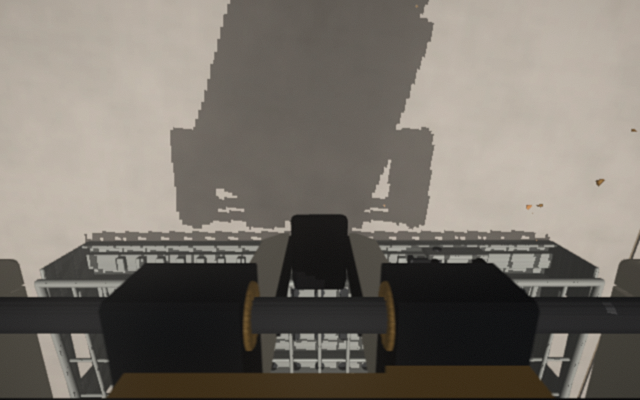

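```bash
python3 -m creep '{"slide":[[-0.001,0,-0.018],[-0.004,0,-0.035],[-0.009,0,-0.052],[-0.016,0,-0.068],[-0.025,0,-0.083],[-0.036,0,-0.098],[-0.048,0,-0.110],[-0.062,0,-0.121],[-0.062,0,-0.121]],"rot":[[0,0,0],[0,0,0],[0,0,0],[0,0,0],[0,0,0],[0,0,0],[0,0,0],[0,0,0],[0,0,0]],"fingers":[255,255,255,255,255,255,255,255,255]}'
python3 - <<'E'
from h import *
p,d,c=cap("scene"); cv2.imwrite("pics/s2.png",cv2.resize(p[100:300,200:460],None,fx=3,fy=3))
print(manip.observe()['width'])
E
```

```text
t: 5.45
position: [0.4984, -0.0888, 0.1629]
orientation: [[-0.995, -0.103, 0.001], [-0.103, 0.995, -0.0], [-0.001, -0.0, -1.0]]
contact_force: [-0.6, 0.4, 0.2]
width: 0.0006
0.0005120913557744493
```

View pics/s2.png

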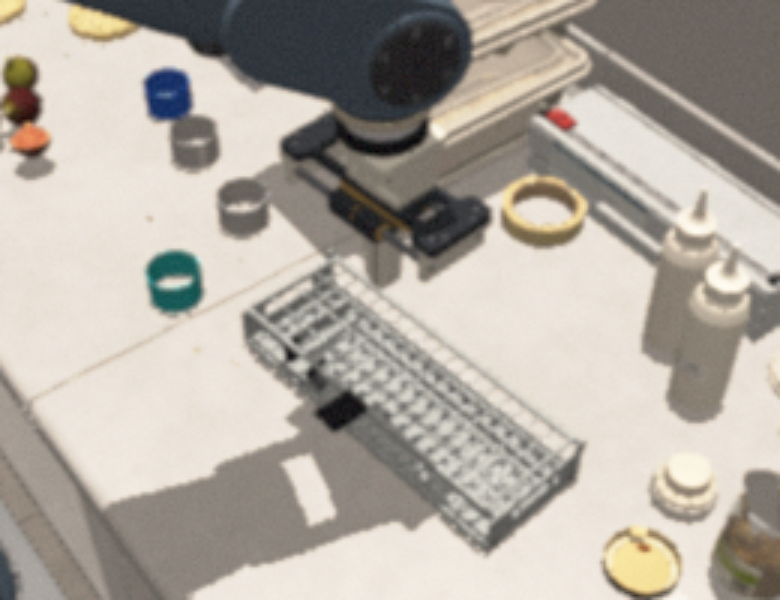

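```bash
python3 -m creep '{"slide":[[0.02,0,0],[0.045,0,0],[0.062,0,0.0],[0.062,0,0.02],[0.062,0,0.02],[0.062,0,0.02]],"rot":[[0,0,0],[0,0,0],[0,0,0],[0,0,0],[0,0,0],[0,0,0]],"fingers":[0,0,0,0,0,0]}'
python3 - <<'E'
from h import *
p,d,c=cap("wrist"); cv2.imwrite("pics/w3.png",p); P=cloud(c,d)
print(manip.observe()['width'],manip.observe()['position'])
m=(p.max(-1)<60)&(abs(P[...,1]+.095)<.02)&(P[...,0]>.40)&(P[...,0]<.48)&(P[...,2]>.03)&(P[...,2]<.09)
q=P[m]; print(len(q),q.mean(0),q.min(0),q.max(0)); print(np.polyfit(ri(q)[:,0],q[:,2],1))
v,u=np.where(m); print(u.min(),u.max(),v.min(),v.max()); print("table",np.median(P[100:150,500:600,2]))
for a in (22,30,40,44): pass
E
```

```text
t: 6.25
position: [0.436, -0.0952, 0.1427]
orientation: [[-0.995, -0.103, -0.0], [-0.103, 0.995, 0.0], [0.0, 0.0, -1.0]]
contact_force: [-0.0, -0.5, -0.9]
width: 0.0561
0.059782660852232494 [ 0.43620221 -0.09524137  0.14289354]
1854 [ 0.44425994 -0.09406939  0.06675811] [ 0.42119839 -0.11111754  0.061888  ] [ 0.47026132 -0.0771424   0.069913  ]
[-0.06666444  0.06122081]
301 337 178 229
table -0.0002502378858848716
```

View pics/w3.png

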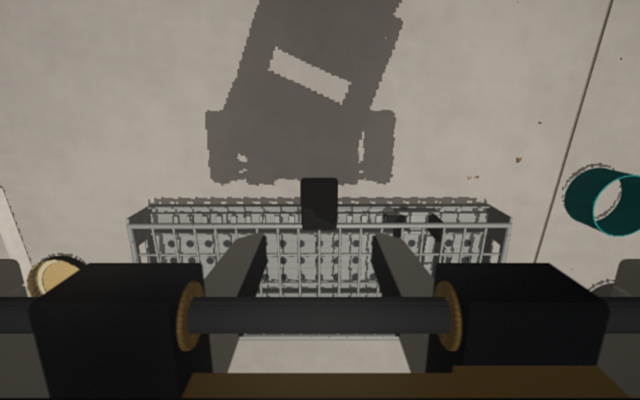

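```bash
python3 -m creep '{"slide":[[0,0,0.02],[0,0,0.05],[0,0,0.08],[0,0,0.1],[0,0,0.1],[0,0,0.1],[0,0,0.1],[0,0,0.1],[0,0,0.1],[0,0,0.1],[0,0,0.1],[0,0,0.1],[0,0,0.1],[0,0,0.1],[0,0,0.1],[0,0,0.1],[0,0,0.1]],"rot":[[0,0,0],[0,0,0],[0,0,0],[0,0,0],[0,0,0],[0,0,0],[0,0,0],[0,0,0],[0,0,0],[0,0,0],[0,0,0],[0,0,0],[0,0,0],[0,0,0],[0,0,0],[0,0,0],[0,0,0]],"fingers":[0,0,0,0,255,255,255,255,255,255,255,255,255,255,255,255,255]}' 30
python3 - <<'E'
from h import *
p,d,c=cap("wrist"); cv2.imwrite("pics/w4.png",p)
E
```

```text
t: 8.43
position: [0.4361, -0.0952, 0.0426]
orientation: [[-0.995, -0.103, 0.0], [-0.103, 0.995, -0.0], [-0.0, -0.0, -1.0]]
contact_force: [0.0, 0.0, -0.5]
width: 0.0007
```

View pics/w4.png

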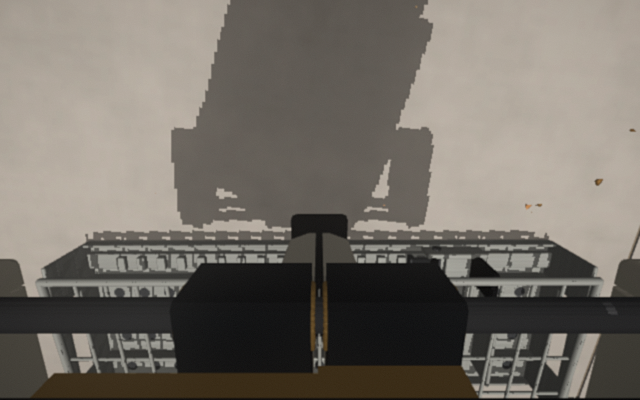

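```bash
python3 - <<'E'
from h import *
p,d,c=cap("scene"); cv2.imwrite("pics/s3.png",cv2.resize(p[130:280,240:400],None,fx=4.8,fy=4,interpolation=2))
P=cloud(c,d); print(proj(c,rk(-.09,0,.063)), proj(c,manip.observe()['position']))
p,d,c=cap("wrist"); P=cloud(c,d)
for u,v in [(320,217),(300,217),(342,225),(300,240),(340,240),(300,255),(340,255),(335,262)]: print(u,v,P[v,u].round(4))
E
```

```text
[311.55479888 238.60891039] [311.39932563 243.28939406]
320 217 [ 0.4233 -0.0956  0.0666]
300 217 [ 0.4245 -0.1067  0.0664]
342 225 [ 0.4264 -0.083   0.0676]
300 240 [ 0.4288 -0.1051  0.089 ]
340 240 [ 0.4264 -0.0855  0.0901]
300 255 [ 0.4283 -0.1042  0.1075]
340 255 [ 0.4269 -0.0865  0.1066]
335 262 [ 0.4269 -0.0891  0.1143]
```

View pics/s3.png

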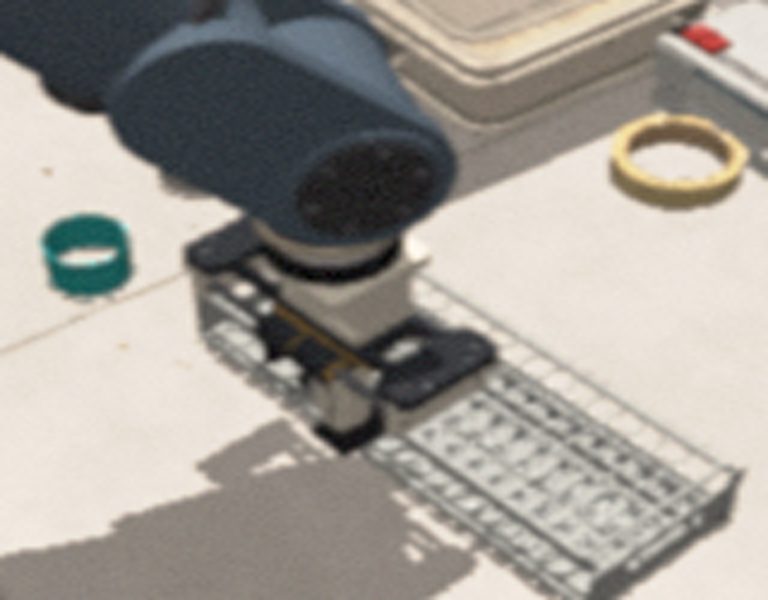

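```bash
python3 -m creep '{"slide":[[0,0,-0.03],[0,0,-0.06],[0.02,0,-0.06],[0.06,0,-0.06],[0.06,0,-0.06]],"rot":[[0,0,0],[0,0,0],[0,0,0],[0,0,0],[0,0,0]],"fingers":[255,255,255,255,255]}'
python3 - <<'E'
from h import *
p,d,c=cap("scene"); 
q=proj(c,manip.observe()['position']);print(q)
cv2.circle(p,tuple(int(round(t)) for t in q),1,(0,0,255),-1)
cv2.imwrite("pics/s4.png",cv2.resize(p[130:280,240:400],None,fx=4.8,fy=4,interpolation=2))
p,d,c=cap("wrist"); P=cloud(c,d);cv2.imwrite("pics/w5.png",p); print(proj(c,manip.observe()['position']))
E
```

```text
t: 9.2
position: [0.3746, -0.1012, 0.1025]
orientation: [[-0.995, -0.102, -0.001], [-0.102, 0.995, 0.0], [0.001, 0.0, -1.0]]
contact_force: [0.4, 0.1, -0.0]
width: 0.0002
[294.25423327 241.56044604]
[318.16348134 225.28280894]
```

View pics/s4.png

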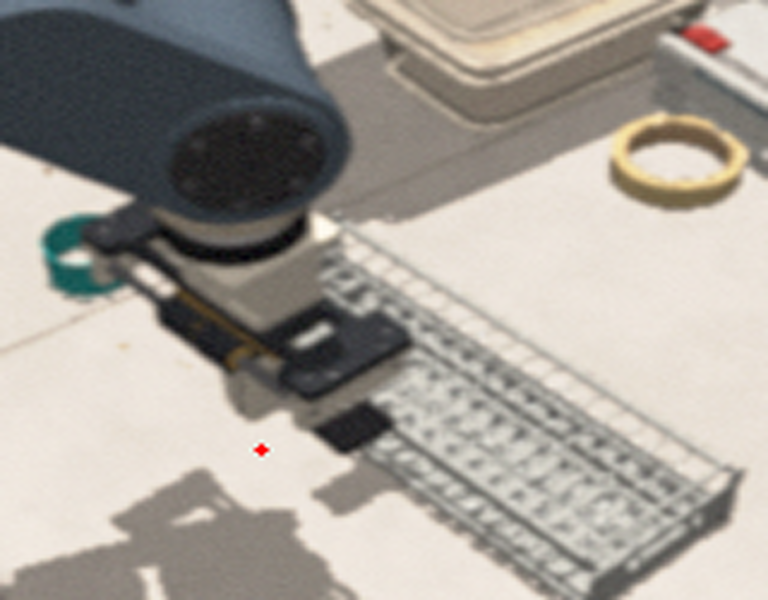

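View pics/w5.png

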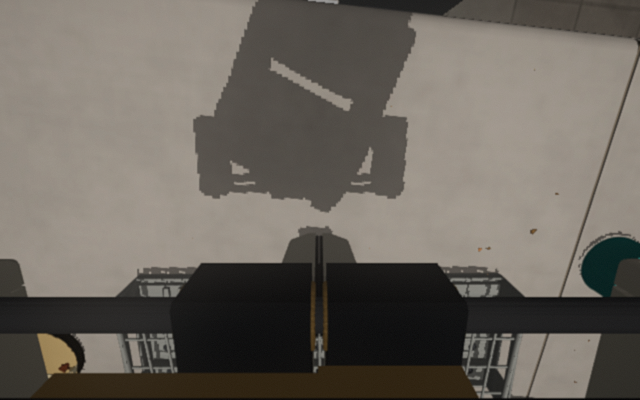

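```bash
python3 - <<'E'
from h import *
p,d,c=cap("wrist"); P=cloud(c,d); s=manip.observe(); Rt=s['orientation']
for v in range(228,262,2): print(v,((P[v,308]-s['position'])@Rt).round(4),((P[v,335]-s['position'])@Rt).round(4))
p,d,c=cap("scene"); P=cloud(c,d)
for u,v in [(293,232),(293,228),(291,226),(295,229),(295,235)]: print(u,v,((P[v,u]-s['position'])@Rt).round(4))
p,d,c=cap("top"); P=cloud(c,d); print('top table',P[240,300],[P[v,345].round(3) for v in (235,245,255)])
E
```

```text
228 [-0.0404 -0.0101  0.1033] [-0.0405  0.0158  0.1035]
230 [-0.0428 -0.0101  0.1043] [-0.0423  0.0157  0.1028]
232 [-0.0443 -0.0101  0.1028] [-0.0447  0.0158  0.1037]
234 [ 0.009  -0.0053 -0.0396] [-0.0466  0.0158  0.1033]
236 [ 0.0093 -0.0052 -0.0433] [ 0.0091  0.0084 -0.0428]
238 [ 0.0086 -0.0052 -0.0441] [ 0.0091  0.0083 -0.0456]
240 [ 0.0087 -0.0051 -0.047 ] [ 0.0088  0.0082 -0.0472]
242 [ 0.0085 -0.0051 -0.049 ] [ 0.0089  0.0081 -0.0501]
244 [ 0.0087 -0.005  -0.0522] [ 0.0087  0.008  -0.052 ]
246 [ 0.009  -0.0049 -0.0552] [ 0.0089  0.0078 -0.0551]
248 [ 0.0089 -0.0048 -0.0572] [ 0.0089  0.0077 -0.0573]
250 [ 0.009  -0.0047 -0.0598] [ 0.0089  0.0076 -0.0595]
252 [ 0.0088 -0.0047 -0.0616] [ 0.0092  0.0075 -0.0624]
254 [ 0.0088 -0.0046 -0.0636] [ 0.0094  0.0074 -0.065 ]
256 [ 0.0085 -0.0046 -0.065 ] [ 0.0093  0.0073 -0.0668]
258 [ 0.0083 -0.0045 -0.0668] [ 0.0085  0.0073 -0.0672]
260 [ 0.0092 -0.0044 -0.0706] [ 0.0095  0.0071 -0.0713]
293 232 [ 0.0075 -0.0072 -0.0526]
293 228 [ 0.0078 -0.0092 -0.0709]
291 226 [ 0.0082 -0.0018 -0.0728]
295 229 [ 0.0077 -0.0174 -0.0739]
295 235 [-0.0629  0.0819  0.0991]
top table [0.41396857 0.00544688 1.52694035] [array([ 0.411, -0.06 ,  0.466]), array([ 0.389, -0.06 ,  0.458]), array([ 0.368, -0.06 ,  0.455])]
```

```bash
python3 - <<'E'
from h import *
import pickle
p,d,c=cap("wrist"); P=cloud(c,d); s=manip.observe(); Rt=s['orientation']
for v in (262,266,270,275,280,290): print(v,[((P[v,u]-s['position'])@Rt).round(4) for u in (220,300)])
c=pickle.load(open("pics/w1.pkl","rb")); d=np.load("pics/w1.npy"); P=cloud(c,d); pos=np.array([0.42044,-0.08943,0.32061]); 
R1=Rd(5.62)
Q=(P-pos)@R1
for v in (236,240,245,250,255,260,270): print(v,[Q[v,u].round(4) for u in (205,218,226,412,420,432)])
m=(Q[...,2]<0.0)&(abs(Q[...,1])<0.07)&(Q[...,2]>-.2); m[300:]=0
print(Q[m].max(0),Q[m][np.argsort(-Q[m][:,2])[:8]])
E
```

```text
262 [array([-0.0764, -0.0971,  0.1035]), array([ 0.0084, -0.0078, -0.0718])]
266 [array([ 0.0351, -0.0236, -0.1291]), array([ 0.035 , -0.0044, -0.1288])]
270 [array([ 0.0354, -0.0229, -0.1317]), array([ 0.035 , -0.0043, -0.1308])]
275 [array([ 0.035 , -0.0224, -0.1334]), array([ 0.0348, -0.0042, -0.133 ])]
280 [array([ 0.0353, -0.0216, -0.1362]), array([ 0.0348, -0.0041, -0.1353])]
290 [array([ 0.0347, -0.0208, -0.1393]), array([ 0.0352, -0.0038, -0.1402])]
236 [array([-0.13  , -0.1822,  0.3087]), array([ 0.0087, -0.0507, -0.0424]), array([ 0.0072, -0.0477, -0.0385]), array([ 0.0074,  0.0484, -0.0391]), array([ 0.0088,  0.0514, -0.0428]), array([-0.1162,  0.1697,  0.2733])]
240 [array([ 0.0087, -0.0556, -0.0476]), array([ 0.0084, -0.0494, -0.0469]), array([ 0.0077, -0.0459, -0.0452]), array([ 0.0073,  0.047 , -0.0444]), array([ 0.0094,  0.0494, -0.0495]), array([ 0.0085,  0.056 , -0.0474])]
245 [array([ 0.0083, -0.0539, -0.0529]), array([ 0.0079, -0.048 , -0.0519]), array([ 0.0048, -0.0463, -0.0447]), array([ 0.0053,  0.0468, -0.046 ]), array([ 0.0089,  0.048 , -0.0545]), array([ 0.0
[... 559 characters left out ...]
 -0.0466, -0.0456]), array([-0.0013,  0.0464, -0.0491]), array([ 0.0045,  0.0464, -0.0613]), array([ 0.0085,  0.0488, -0.0699])]
270 [array([ 0.0075, -0.0463, -0.0769]), array([-0.0007, -0.0462, -0.0608]), array([-0.0077, -0.0465, -0.0473]), array([-0.0065,  0.0466, -0.0498]), array([-0.0004,  0.0467, -0.0617]), array([ 0.007 ,  0.0469, -0.0761])]
[ 0.03666577  0.0699886  -0.03653216] [[-0.0084625  -0.04670363 -0.03653216]
 [ 0.00804699  0.0490443  -0.03660187]
 [ 0.00710112 -0.04817832 -0.03683625]
 [ 0.0053536   0.04707267 -0.03685755]
 [-0.00182219 -0.04663177 -0.03712526]
 [-0.00055996 -0.04647628 -0.03739785]
 [ 0.00845254 -0.05052096 -0.03744589]
 [ 0.00790852 -0.0479518  -0.03747902]]
```

```bash
cat >> h.py <<'E'
OFF=0.057  # grasp point sits this far behind reported TCP (measured)
def gg(pos,R=None): go(np.asarray(pos)-[0,0,OFF],R)
E
python3 - <<'E'
from h import *
gg(rk(-.09,0,.063),Rd(YAW))
E
```

```text
at [ 0.377  -0.1014  0.1025] slide [-0.0607  0.0001  0.0965] rot [-0.    0.01 -0.06] w 0.0004
```

```bash
python3 -m creep '{"slide":[[0,0,0],[-0.02,0,0],[-0.04,0,0],[-0.061,0,0],[-0.061,0,0],[-0.061,0,0],[-0.061,0,0.02],[-0.061,0,0.04],[-0.061,0,0.06],[-0.061,0,0.08],[-0.061,0,0.096],[-0.061,0,0.096],[-0.061,0,0.096]],"rot":[[0,0,0],[0,0,0],[0,0,0],[0,0,0],[0,0,0],[0,0,0],[0,0,0],[0,0,0],[0,0,0],[0,0,0],[0,0,0],[0,0,0],[0,0,0]],"fingers":[0,0,0,0,0,0,0,0,0,0,0,0,0]}' 30
python3 -m creep '{"slide":[[0,0,0],[0,0,0],[0,0,0],[0,0,0],[0,0,0],[0,0,0],[0,0,0],[0,0,0],[0,0,0],[0,0,0]],"rot":[[0,0,0],[0,0,0],[0,0,0],[0,0,0],[0,0,0],[0,0,0],[0,0,0],[0,0,0],[0,0,0],[0,0,0]],"fingers":[255,255,255,255,255,255,255,255,255,255]}' 30
```

```text
t: 11.12
position: [0.4371, -0.0952, 0.0071]
orientation: [[-0.995, -0.103, 0.0], [-0.103, 0.995, -0.0], [-0.0, -0.0, -1.0]]
contact_force: [0.2, 0.3, -1.2]
width: 0.0933
t: 12.38
position: [0.437, -0.095, 0.0065]
orientation: [[-0.995, -0.103, -0.0], [-0.103, 0.995, 0.0], [0.0, 0.0, -1.0]]
contact_force: [0.2, 2.5, -0.5]
width: 0.0316
```

```bash
python3 -m creep '{"slide":[[-0.001,0,-0.008],[-0.004,0,-0.025],[-0.009,0,-0.042],[-0.016,0,-0.058],[-0.025,0,-0.073],[-0.036,0,-0.087],[-0.048,0,-0.100],[-0.062,0,-0.111],[-0.077,0,-0.121],[-0.077,0,-0.121]],"rot":[[0,0,0],[0,0,0],[0,0,0],[0,0,0],[0,0,0],[0,0,0],[0,0,0],[0,0,0],[0,0,0],[0,0,0]],"fingers":[255,255,255,255,255,255,255,255,255,255]}' 30
```

```text
t: 13.62
position: [0.5138, -0.0869, 0.1281]
orientation: [[-0.995, -0.103, 0.0], [-0.103, 0.995, 0.0], [-0.0, 0.0, -1.0]]
contact_force: [-1.9, 3.9, 3.2]
width: 0.0316
```

```bash
python3 -m creep '{"slide":[[-0.016,0,-0.008],[-0.033,0,-0.013],[-0.050,0,-0.017],[-0.067,0,-0.019],[-0.085,0,-0.019],[-0.103,0,-0.016],[-0.120,0,-0.012],[-0.136,0,-0.005],[-0.152,0,0.003],[-0.166,0,0.014],[-0.177,0,0.023],[-0.177,0,0.023],[-0.177,0,0.023]],"rot":[[0,0,0],[0,0,0],[0,0,0],[0,0,0],[0,0,0],[0,0,0],[0,0,0],[0,0,0],[0,0,0],[0,0,0],[0,0,0],[0,0,0],[0,0,0]],"fingers":[255,255,255,255,255,255,255,255,255,255,255,255,255]}' 30
python3 - <<'E'
from h import *
p,d,c=cap("scene"); cv2.imwrite("pics/s5.png",cv2.resize(p[80:290,220:460],None,fx=3.2,fy=2.8,interpolation=2))
p,d,c=cap("wrist"); cv2.imwrite("pics/w6.png",p)
E
```

```text
t: 15.25
position: [0.6948, -0.068, 0.1092]
orientation: [[-0.995, -0.103, 0.014], [-0.103, 0.995, 0.0], [-0.014, -0.001, -1.0]]
contact_force: [14.6, 9.7, 16.6]
width: 0.0292
```

View pics/s5.png

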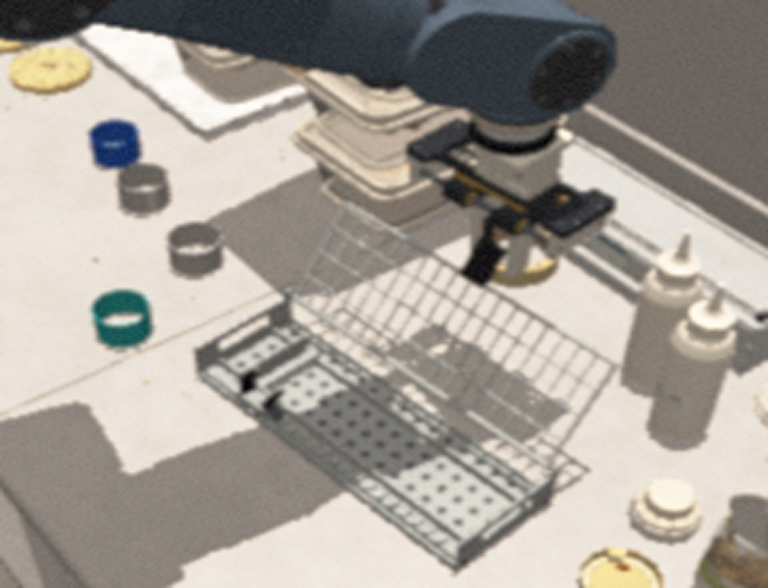

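View pics/w6.png

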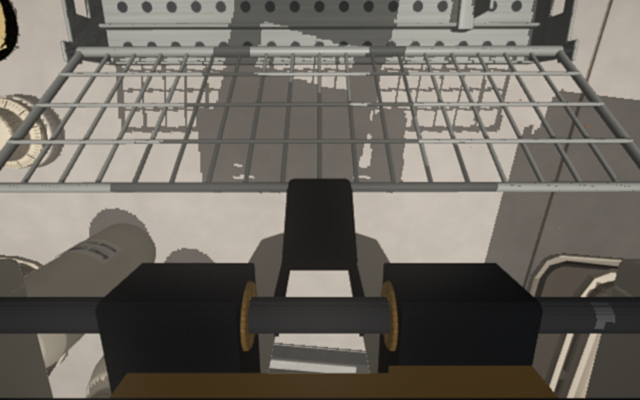

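```bash
python3 -m creep '{"slide":[[0,0,0],[0,0,0],[0,0,0],[0,0,-0.01],[0,0,-0.03],[0,0,-0.06],[0.02,0,-0.1],[0.05,0,-0.14],[0.07,0,-0.16]],"rot":[[0,0,0],[0,0,0],[0,0,0],[0,0,0],[0,0,0],[0,0,0],[0,0,0],[0,0,0],[0,0,0]],"fingers":[0,0,0,0,0,0,0,0,0]}' 30
python3 - <<'E'
from h import *
p,d,c=cap("wrist"); cv2.imwrite("pics/w7.png",p); P=cloud(c,d)
Q=ri(P.reshape(-1,3)).reshape(P.shape)
m=(Q[...,0]>.07)&(Q[...,0]<.2)&(abs(Q[...,1])<.16)&(Q[...,2]>.065)&(Q[...,2]<.2); m[262:]=0
q=Q[m]; print(len(q)); a=np.pi-np.arctan2(q[:,2]-.052,q[:,0]-.06); print(np.percentile(a,[10,50,90]))
E
```

```text
t: 16.48
position: [0.6198, -0.0764, 0.2687]
orientation: [[-0.995, -0.103, 0.004], [-0.103, 0.995, -0.001], [-0.004, -0.001, -1.0]]
contact_force: [-0.5, -0.1, -0.2]
width: 0.0925
7337
[2.17841466 2.208783   2.22591101]
```

View pics/w7.png

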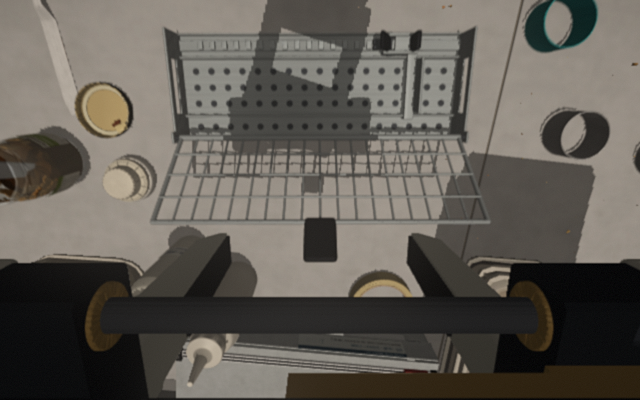

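```bash
python3 - <<'E'
from h import *
p,d,c=cap("wrist"); P=cloud(c,d)
Q=ri(P.reshape(-1,3)).reshape(P.shape)
m=(Q[...,0]>.07)&(Q[...,0]<.2)&(abs(Q[...,1])<.16)&(Q[...,2]>.065)&(Q[...,2]<.2); m[262:]=0
q=Q[m]; k=np.polyfit(q[:,0],q[:,2],1); print(k, np.pi-np.arctan(k[0]), "z at x=.06",np.polyval(k,.06))
# dark posts near retainer and retainer plate
m=(abs(Q[...,0]+.05)<.02)&(Q[...,2]>.025)&(Q[...,2]<.08)&(Q[...,1]<.165)&(Q[...,1]>-.16); m[120:]=0
q=Q[m]; print(q.shape); 
for a in np.arange(0,.17,.005):
    k=q[(q[:,1]>=a)&(q[:,1]<a+.005)]
    if len(k): print(a.round(3),len(k),k.min(0).round(4),k.max(0).round(4))
m=(abs(Q[...,0])<.03)&(Q[...,2]>.03)&(Q[...,2]<.06)&(abs(Q[...,1])<.165); q=Q[m]; print("plate",len(q),q.min(0),q.max(0),np.median(q,0))
cv2.imwrite("pics/w7c.png",cv2.resize(p[20:150,330:500],None,fx=4.6,fy=4.6,interpolation=2))
E
```

```text
[ 1.32192701 -0.02578141] 2.218426295670833 z at x=.06 0.05353420710360726
(377, 3)
0.065 9 [-0.0571  0.0697  0.0463] [-0.0441  0.07    0.0493]
0.07 81 [-0.0592  0.0701  0.0424] [-0.0396  0.0749  0.0503]
0.075 44 [-0.059   0.0752  0.0333] [-0.0398  0.0799  0.0463]
0.08 40 [-0.0584  0.0802  0.025 ] [-0.0397  0.0847  0.0355]
0.085 3 [-0.0598  0.0851  0.0251] [-0.0396  0.089   0.0262]
0.09 3 [-0.0598  0.0902  0.0255] [-0.0587  0.0938  0.0257]
0.095 3 [-0.0587  0.0962  0.0254] [-0.0397  0.0986  0.0257]
0.1 1 [-0.0397  0.1048  0.0252] [-0.0397  0.1048  0.0252]
0.105 4 [-0.0576  0.1099  0.0345] [-0.0467  0.11    0.0482]
0.11 168 [-0.0592  0.11    0.025 ] [-0.0396  0.1149  0.0516]
0.115 18 [-0.0577  0.115   0.0273] [-0.0303  0.1199  0.0507]
0.12 3 [-0.0317  0.1203  0.0441] [-0.0304  0.1214  0.0458]
plate 305 [-0.02994067  0.11867504  0.03002722] [0.02996275 0.12239134 0.04720724] [-0.00147294  0.11953794  0.04309637]
```

View pics/w7c.png

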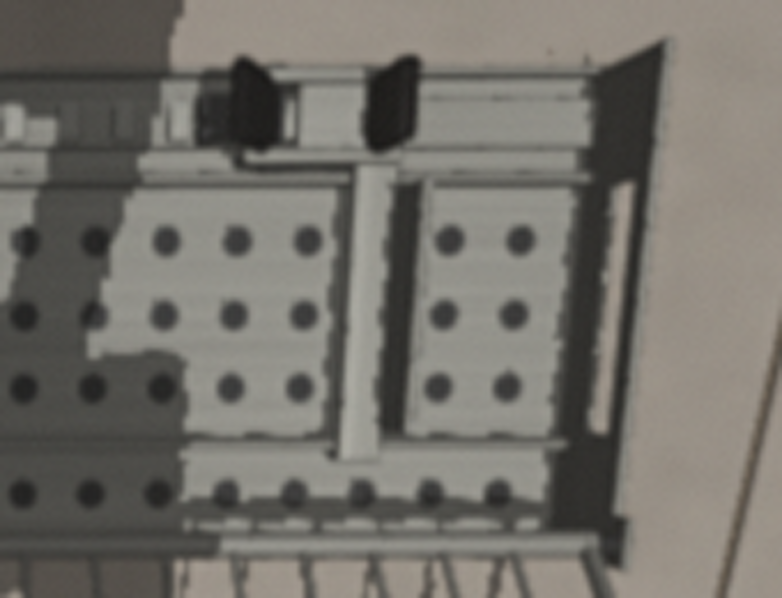

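```bash
python3 - <<'E'
from h import *
gg(rk(-.05,.0995,.13),Rd(YAW)); print(manip.observe()['joints'].round(1))
c=optics.camera_params("scene"); p,d,c=cap("scene"); P=cloud(c,d)
for u,v in [(228,48),(241,55),(224,58),(264,146),(281,168)]: print(u,v,P[v,u].round(3),p[v,u])
p,d,c=cap("top"); P=cloud(c,d)
m=(P[...,2]>.02)&(P[...,2]<.06)&(P[...,0]>.35)&(P[...,0]<.7)&(P[...,1]>.12)&(P[...,1]<.7)
n,l,st,ce=cv2.connectedComponentsWithStats(m.astype(np.uint8))
for i in range(1,n):
    if st[i,4]>8: q=P[l==i]; print(ce[i].round(0),st[i,4],q.mean(0).round(3),(q.max(0)-q.min(0)).round(3),p[l==i].mean(0).round())
E
```

```text
at [ 0.6201 -0.0766  0.2691] slide [0.1449 0.1003 0.1951] rot [-0.11  0.32 -0.1 ] w 0.0928
[ -11.3   24.    76.4   -0.    79.2 -107.2]
228 48 [ 0.296 -0.075  0.669] [54 47 41]
241 55 [ 0.317 -0.078  0.651] [51 46 39]
224 58 [ 0.287 -0.071  0.652] [50 46 39]
264 146 [ 0.582  0.419 -0.   ] [135 145 155]
281 168 [0.565 0.274 0.001] [193 208 221]
[156. 146.] 48 [0.693 0.486 0.026] [0.011 0.082 0.013] [136. 144. 145.]
[112. 147.] 80 [0.692 0.621 0.025] [0.006 0.153 0.016] [117. 124. 125.]
[ 94. 174.] 656 [0.61  0.671 0.035] [0.105 0.064 0.026] [ 92. 135. 150.]
[146. 177.] 57 [0.598 0.514 0.033] [0.058 0.037 0.027] [86. 69. 60.]
[160. 181.] 46 [0.585 0.472 0.032] [0.057 0.033 0.025] [88. 73. 65.]
[180. 184.] 50 [0.576 0.409 0.032] [0.058 0.035 0.024] [81. 88. 90.]
[194. 188.] 37 [0.56  0.367 0.031] [0.055 0.033 0.019] [87. 94. 97.]
[231. 190.] 70 [0.552 0.254 0.033] [0.059 0.06  0.025] [100. 107. 110.]
[109. 226.] 180 [0.451 0.618 0.049] [0.045 0.043 0.032] [34. 67. 72.]
[244. 232.] 31 [0.425 0.218 0.032] [0.054 0.021 0.022] [104. 111.  94.]
[260. 232.] 17 [0.424 0.169 0.037] [0.048 0.012 0.019] [109. 117. 102.]
[129. 243.] 310 [0.398 0.555 0.052] [0.092 0.055 0.034] [33. 49. 62.]
[151. 242.] 207 [0.401 0.493 0.042] [0.045 0.052 0.019] [ 59.  87. 140.]
[ 82. 257.] 23 [0.362 0.696 0.051] [0.024 0.009 0.022] [41. 70. 74.]
```

```bash
python3 -m creep '{"slide":[[0.05,0.03,0],[0.09,0.06,0],[0.13,0.09,0],[0.145,0.1,0.04],[0.145,0.1,0.09],[0.145,0.1,0.14],[0.145,0.1,0.18],[0.145,0.1,0.195],[0.145,0.1,0.195]],"rot":[[0,0,0],[0,0.2,0],[0,0.3,0],[0,0.3,0],[0,0.3,0],[0,0.3,0],[0,0.3,0],[0,0.3,0],[0,0.3,0]],"fingers":[40,63,63,63,63,63,63,63,63]}' 20
python3 - <<'E'
from h import *
p,d,c=cap("wrist"); cv2.imwrite("pics/w8.png",p); P=cloud(c,d); Q=ri(P.reshape(-1,3)).reshape(P.shape)
m=(abs(Q[...,0]+.05)<.008)&(Q[...,2]>.044)&(Q[...,2]<.053)&(Q[...,1]<.165)&(Q[...,1]>-.16)
q=Q[m]; 
for a in np.arange(0.05,.15,.002):
    k=q[(q[:,1]>=a)&(q[:,1]<a+.002)]
    if len(k): print(a.round(3),len(k),k.mean(0).round(4))
gg(rk(-.05,.0995,.049),Rd(YAW))
E
```

```text
t: 17.8
position: [0.4656, 0.0085, 0.0691]
orientation: [[-0.995, -0.103, -0.007], [-0.103, 0.995, -0.0], [0.007, 0.0, -1.0]]
contact_force: [0.2, -0.2, 0.2]
width: 0.0699
0.068 13 [-0.0489  0.0698  0.0473]
0.07 56 [-0.0503  0.0711  0.0484]
0.072 64 [-0.05    0.073   0.0486]
0.074 73 [-0.0501  0.0749  0.0462]
0.076 3 [-0.0531  0.0764  0.0444]
0.11 67 [-0.0498  0.1108  0.0481]
0.112 66 [-0.0499  0.1128  0.0498]
0.114 66 [-0.0503  0.1149  0.0494]
at [0.4662 0.0084 0.0701] slide [-0.001  -0.0004  0.0781] rot [-0.   -0.29 -0.07] w 0.07
```

View pics/w8.png

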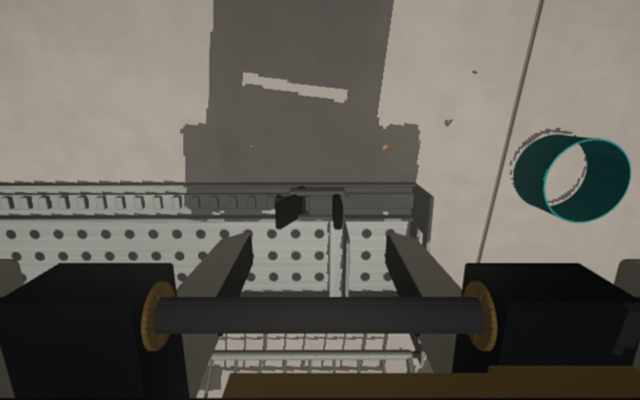

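```bash
python3 -m creep '{"slide":[[-0.001,0,0.02],[-0.001,0,0.04],[-0.001,0,0.06],[-0.001,0,0.07],[-0.001,0,0.077],[-0.001,0,0.077],[-0.001,0,0.077]],"rot":[[0,-0.3,0],[0,-0.3,0],[0,-0.3,0],[0,-0.3,0],[0,-0.3,0],[0,-0.3,0],[0,-0.3,0]],"fingers":[63,63,63,63,63,63,63]}' 20
python3 -m creep '{"slide":[[0,0,0],[0,0,0],[0,0,0],[0,0,0],[0,0,0],[0,0,0],[0,0,0],[0,0,0]],"rot":[[0,0,0],[0,0,0],[0,0,0],[0,0,0],[0,0,0],[0,0,0],[0,0,0],[0,0,0]],"fingers":[255,255,255,255,255,255,255,255]}' 20
```

```text
t: 18.73
position: [0.4666, 0.0084, -0.0069]
orientation: [[-0.995, -0.103, 0.001], [-0.103, 0.995, -0.0], [-0.001, -0.0, -1.0]]
contact_force: [0.5, 0.2, 0.1]
width: 0.0698
t: 19.73
position: [0.4669, 0.0084, -0.0069]
orientation: [[-0.995, -0.103, 0.002], [-0.103, 0.995, -0.0], [-0.002, -0.0, -1.0]]
contact_force: [0.8, -0.7, 5.2]
width: 0.0337
```

```bash
python3 -m creep '{"slide":[[0,-0.005,0],[0,-0.015,0],[0,-0.025,0],[0,-0.035,0],[0,-0.045,0],[0,-0.055,0],[0,-0.065,0],[0,-0.075,0],[0,-0.085,0],[0,-0.095,0],[0,-0.105,0],[0,-0.115,0],[0,-0.125,0],[0,-0.135,0],[0,-0.135,0],[0,-0.135,0]],"rot":[[0,0,0],[0,0,0],[0,0,0],[0,0,0],[0,0,0],[0,0,0],[0,0,0],[0,0,0],[0,0,0],[0,0,0],[0,0,0],[0,0,0],[0,0,0],[0,0,0],[0,0,0],[0,0,0]],"fingers":[255,255,255,255,255,255,255,255,255,255,255,255,255,255,255,255]}' 20
```

```text
t: 21.72
position: [0.4812, -0.1264, -0.0069]
orientation: [[-0.995, -0.102, 0.002], [-0.103, 0.995, -0.001], [-0.002, -0.001, -1.0]]
contact_force: [3.5, 0.2, 5.7]
width: 0.0333
```

Slid freely. Release, lift, and look.

```bash
python3 -m creep '{"slide":[[0,0,0],[0,0,0],[0,0,0],[0,0,0],[0,0,-0.02],[0,0,-0.05],[0.0,0,-0.1],[0.0,0,-0.15],[0.0,0,-0.2],[0.0,0.0,-0.22],[0,0,-0.22]],"rot":[[0,0,0],[0,0,0],[0,0,0],[0,0,0],[0,0,0],[0,0,0],[0,0,0],[0,0,0],[0,0,0],[0,0,0],[0,0,0]],"fingers":[63,63,63,63,63,63,63,63,63,63,63]}' 20
cat >> h.py <<'E'
def ret(name="wrist",save=None):
    p,d,c=cap(name); P=cloud(c,d); Q=ri(P.reshape(-1,3)).reshape(P.shape)
    if save: cv2.imwrite(save,p)
    m=(abs(Q[...,0]+.05)<.008)&(Q[...,2]>.044)&(Q[...,2]<.053)&(abs(Q[...,1])<.165)
    y=Q[m][:,1]; h=np.round(np.histogram(y,np.arange(-.16,.166,.004))[0]); 
    print("post/lever",[(round(-.158+.004*i,3),int(k)) for i,k in enumerate(h) if k>5], np.percentile(y,[1,99]) if len(y) else None)
    m=(abs(Q[...,0])<.028)&(Q[...,2]>.03)&(Q[...,2]<.06)&(abs(Q[...,1])<.165); q=Q[m]
    if len(q): print("plate/moulds y",np.percentile(q[:,1],[1,50,99]).round(4))
    return p,d,c,Q
E
python3 - <<'E'
from h import *
ret(save="pics/w9.png")
E
```

```text
t: 23.1
position: [0.4804, -0.1259, 0.2135]
orientation: [[-0.995, -0.103, 0.002], [-0.103, 0.995, -0.001], [-0.002, -0.001, -1.0]]
contact_force: [-0.4, -0.5, -0.6]
width: 0.0699
post/lever [(-0.062, 22), (-0.058, 49), (-0.054, 7), (-0.022, 15), (-0.018, 58)] [-0.06123421 -0.01601871]
plate/moulds y [-0.0124 -0.0111 -0.0093]
```

View pics/w9.png

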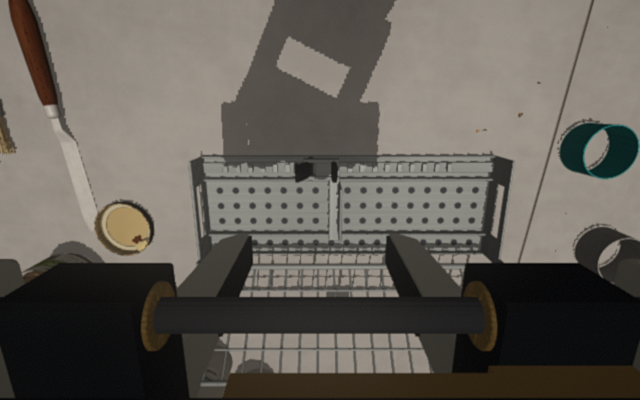

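```bash
python3 - <<'E'
from h import *
gg([.52,.30,.25],Rd(6))
E
```

```text
at [ 0.4798 -0.1257  0.2122] slide [-0.0838  0.4193  0.0192] rot [ 0.  -0.  -0.1] w 0.0703
```

```bash
python3 -m creep '{"slide":[[0,0.05,-0.02],[0,0.11,-0.02],[0,0.17,-0.02],[-0.02,0.23,-0.02],[-0.04,0.29,0],[-0.06,0.35,0.02],[-0.084,0.419,0.02],[-0.084,0.419,0.02],[-0.084,0.419,0.02],[-0.084,0.419,0.02]],"rot":[[0,0,0],[0,0,0],[0,0,0],[0,0,0],[0,0,0],[0,0,0],[0,0,0],[0,0,0],[0,0,0],[0,0,0]],"fingers":[0,0,0,0,0,0,0,0,0,0]}' 20
cat >> h.py <<'E'
def rings(name="wrist",save=None,zt=.040):
    p,d,c=cap(name); P=cloud(c,d)
    if save: cv2.imwrite(save,p)
    m=(P[...,2]>zt-.008)&(P[...,2]<zt+.008)&(P[...,0]>.3)&(P[...,0]<.72)&(P[...,1]>-.3)&(P[...,1]<.7)
    m[265:]=0
    m=cv2.morphologyEx(m.astype(np.uint8),cv2.MORPH_CLOSE,np.ones((5,5)))
    n,l,st,ce=cv2.connectedComponentsWithStats(m)
    for i in range(1,n):
        if st[i,4]>60:
            k=(l==i)&(abs(P[...,2]-zt)<.008); q=P[k]
            A=np.c_[2*q[:,:2],np.ones(len(q))]; s=np.linalg.lstsq(A,(q[:,:2]**2).sum(1),rcond=None)[0]
            r=np.sqrt(s[2]+s[0]**2+s[1]**2)
            (ec,er)=cv2.minEnclosingCircle(q[:,:2].astype(np.float32))
            print(ce[i].round(0),len(q),"lsq",s[:2].round(4),r.round(4),"encl",np.round(ec,4),round(er,4),p[k].mean(0).round(0))
    return p,d,c,P
E
python3 - <<'E'
from h import *
rings(save="pics/w10.png")
E
```

```text
t: 24.4
position: [0.5203, 0.2982, 0.1921]
orientation: [[-0.995, -0.102, -0.001], [-0.102, 0.995, -0.001], [0.001, -0.001, -1.0]]
contact_force: [-0.2, 0.1, -0.2]
width: 0.0929
[591.  58.] 550 lsq [0.3707 0.5641] 0.0225 encl [0.3755 0.5609] 0.0257 [13. 20. 26.]
[218.  68.] 498 lsq [0.4253 0.1938] 0.0295 encl [0.4253 0.1934] 0.0305 [73. 77. 50.]
[526.  78.] 2088 lsq [0.4021 0.4916] 0.0178 encl [0.4031 0.4955] 0.0276 [ 52.  76. 129.]
[120. 140.] 1076 lsq [0.4993 0.1631] 0.0814 encl [0.5095 0.0919] 0.0654 [66. 70. 71.]
[564. 107.] 452 lsq [0.4221 0.5558] 0.0239 encl [0.4224 0.5487] 0.023 [14. 16. 24.]
[622. 141.] 738 lsq [0.4511 0.6219] 0.0218 encl [0.4521 0.6196] 0.0238 [13. 26. 31.]
[271. 203.] 388 lsq [0.5514 0.2514] 0.0296 encl [0.552  0.2515] 0.0308 [87. 93. 97.]
[392. 225.] 365 lsq [0.5686 0.3876] 0.0296 encl [0.5686 0.3876] 0.0309 [87. 93. 98.]
[485. 243.] 331 lsq [0.5925 0.4923] 0.0295 encl [0.5926 0.4923] 0.0314 [72. 43. 35.]
[626. 254.] 334 lsq [0.578  0.6593] 0.0106 encl [0.5765 0.6562] 0.02 [ 80. 120. 139.]
```

View pics/w10.png

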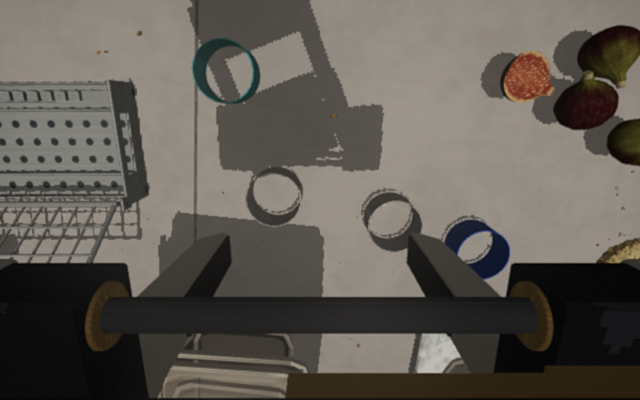

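```bash
python3 - <<'E'
from h import *
gg([.5515,.2514,.039],Rd(6))
E
```

```text
at [0.5204 0.2981 0.1925] slide [-0.0262 -0.0495  0.2105] rot [-0.02 -0.02 -0.17] w 0.0929
```

```bash
python3 -m creep '{"slide":[[-0.013,-0.025,0.03],[-0.026,-0.0495,0.06],[-0.026,-0.0495,0.1],[-0.026,-0.0495,0.14],[-0.026,-0.0495,0.17],[-0.026,-0.0495,0.19],[-0.026,-0.0495,0.205],[-0.026,-0.0495,0.21],[-0.026,-0.0495,0.21],[-0.026,-0.0495,0.21],[-0.026,-0.0495,0.21],[-0.026,-0.0495,0.21],[-0.026,-0.0495,0.21],[-0.026,-0.0495,0.21],[-0.026,-0.0495,0.21]],"rot":[[0,0,0],[0,0,0],[0,0,0],[0,0,0],[0,0,0],[0,0,0],[0,0,0],[0,0,0],[0,0,0],[0,0,0],[0,0,0],[0,0,0],[0,0,0],[0,0,0],[0,0,0]],"fingers":[0,0,0,0,0,0,0,0,0,255,255,255,255,255,255]}' 20
```

```text
t: 26.32
position: [0.5516, 0.253, -0.0173]
orientation: [[-0.995, -0.103, 0.0], [-0.103, 0.995, 0.0], [-0.0, -0.0, -1.0]]
contact_force: [-0.9, -0.5, 3.1]
width: 0.0605
```

```bash
python3 - <<'E'
from h import *
gg(rk(0,.1445,.16),Rd(YAW-90))
E
```

```text
at [ 0.5516  0.253  -0.0173] slide [ 0.0595 -0.1899 -0.1203] rot [1.000e-02 1.000e-02 8.993e+01] w 0.0605
```

```bash
python3 -m creep '{"slide":[[0,0,-0.015],[0,0,-0.04],[0.01,0,-0.07],[0.03,0,-0.1],[0.06,-0.02,-0.12],[0.08,-0.04,-0.12],[0.08,-0.06,-0.12],[0.08,-0.08,-0.12],[0.08,-0.1,-0.12],[0.08,-0.12,-0.12],[0.08,-0.14,-0.12],[0.07,-0.165,-0.12],[0.06,-0.19,-0.12],[0.0595,-0.19,-0.12],[0.0595,-0.19,-0.12],[0.0595,-0.19,-0.12]],"rot":[[0,0,0],[0,0,0],[0,0,0],[0,0,9],[0,0,18],[0,0,27],[0,0,36],[0,0,45],[0,0,54],[0,0,63],[0,0,72],[0,0,81],[0,0,89.9],[0,0,89.9],[0,0,89.9],[0,0,89.9]],"fingers":[255,255,255,255,255,255,255,255,255,255,255,255,255,255,255,255]}' 20
python3 - <<'E'
from h import *
p,d,c=cap("wrist"); cv2.imwrite("pics/w11.png",p); P=cloud(c,d)
p,d,c=cap("scene"); cv2.imwrite("pics/s11.png",cv2.resize(p[80:290,220:460],None,fx=3.2,fy=2.8,interpolation=2))
gg(rk(0,.1445,.043),Rd(YAW-90))
E
```

```text
t: 28.32
position: [0.5115, 0.0586, 0.1027]
orientation: [[-0.107, 0.994, -0.0], [0.994, 0.107, 0.0], [0.0, -0.0, -1.0]]
contact_force: [-0.2, -0.0, -0.1]
width: 0.0602
at [0.5116 0.0585 0.1026] slide [-0.0005  0.0002  0.1166] rot [-0.   -0.    0.12] w 0.0602
```

View pics/w11.png

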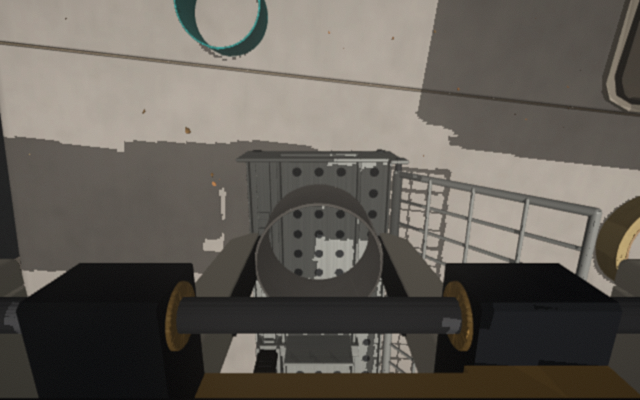

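View pics/s11.png

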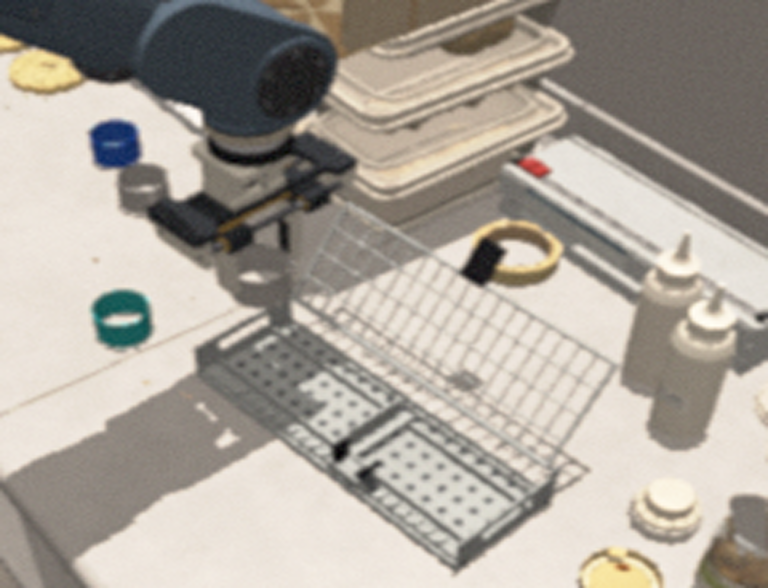

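```bash
python3 -m creep '{"slide":[[-0.003,0,0.03],[-0.003,0,0.06],[-0.003,0,0.08],[-0.003,0,0.095],[-0.003,0,0.105],[-0.003,0,0.112],[-0.003,0,0.116],[-0.003,0,0.116]],"rot":[[0,0,0],[0,0,0],[0,0,0],[0,0,0],[0,0,0],[0,0,0],[0,0,0],[0,0,0]],"fingers":[255,255,255,255,255,255,255,255]}' 20
```

```text
t: 29.42
position: [0.5122, 0.0549, -0.0134]
orientation: [[-0.105, 0.995, 0.0], [0.995, 0.105, -0.0], [-0.0, 0.0, -1.0]]
contact_force: [-0.1, 0.3, -0.8]
width: 0.0601
```

```bash
python3 -m creep '{"slide":[[0,0,0],[0,0,0],[0,0,0],[0,0,0],[0,0,-0.02],[0,0,-0.05],[0,0,-0.1],[0,0,-0.14],[0,0,-0.18],[0,0,-0.18]],"rot":[[0,0,0],[0,0,0],[0,0,0],[0,0,0],[0,0,0],[0,0,0],[0,0,0],[0,0,0],[0,0,0],[0,0,0]],"fingers":[60,60,60,60,60,60,60,60,60,60]}' 20
python3 - <<'E'
from h import *
p,d,c,P=rings(save="pics/w12.png",zt=.043)
m=None
rings("top")
gg([.5686,.3876,.2],Rd(6))
E
```

```text
t: 30.68
position: [0.5136, 0.055, 0.1692]
orientation: [[-0.105, 0.995, 0.005], [0.995, 0.105, 0.0], [-0.0, 0.005, -1.0]]
contact_force: [0.8, 0.8, -0.2]
width: 0.0715
[230.  30.] 303 lsq [0.4253 0.1931] 0.0295 encl [0.425 0.193] 0.0306 [100. 105.  64.]
[313. 144.] 506 lsq [0.5006 0.1355] 0.0566 encl [0.5092 0.0924] 0.0649 [ 97. 102. 104.]
[320. 195.] 413 lsq [0.5159 0.0449] 0.0296 encl [0.516  0.0448] 0.0306 [68. 73. 76.]
[ 93. 174.] 537 lsq [0.611  0.6761] 0.0318 encl [0.6106 0.6851] 0.0534 [ 90. 134. 149.]
[402. 189.] 59 lsq [ 0.5377 -0.2285] 0.0486 encl [ 0.5429 -0.2603] 0.0604 [ 95. 101. 101.]
[111. 226.] 59 lsq [0.4502 0.6232] 0.0211 encl [0.451  0.6222] 0.024 [38. 57. 61.]
[149. 241.] 230 lsq [0.4117 0.507 ] 0.0266 encl [0.4146 0.5155] 0.0497 [ 54.  78. 124.]
[130. 248.] 40 lsq [0.3722 0.5696] 0.0251 encl [0.3785 0.5665] 0.0302 [40. 54. 60.]
at [0.5119 0.0549 0.1661] slide [0.3249 0.0912 0.0231] rot [-1.e-02 -1.e-02 -9.e+01] w 0.0713
```

View pics/w12.png

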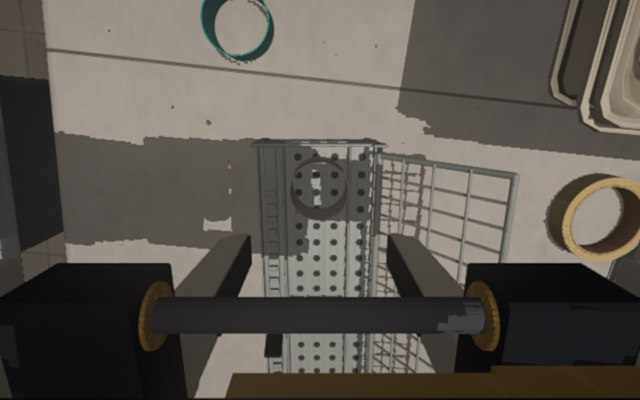

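```bash
python3 - <<'E'
from h import *
p,d,c,Q=ret()
m=(abs(Q[...,0])<.06)&(Q[...,2]>.04)&(Q[...,2]<.06)&(Q[...,1]>.164)&(Q[...,1]<.2)
q=Q[m]; print(len(q),np.percentile(q[:,1],[2,50,98]))
m=(abs(Q[...,0])<.04)&(Q[...,2]>.037)&(Q[...,2]<.05)&(Q[...,1]>.08)&(Q[...,1]<.17); q=Q[m]; print(np.percentile(q,[1,99],axis=0))
E
```

```text
post/lever [(-0.062, 7), (-0.058, 65), (-0.054, 20)] [-0.06050168 -0.05459659]
plate/moulds y [0.1013 0.1136 0.1607]
583 [0.16624368 0.17766109 0.17941293]
[[-0.02741363  0.10123199  0.0371511 ]
 [ 0.032043    0.16067034  0.04368792]]
```

```bash
python3 -m creep '{"slide":[[0.02,0,-0.02],[0.05,0,-0.02],[0.09,0,-0.02],[0.13,0,-0.02],[0.17,0,-0.02],[0.21,0.01,-0.02],[0.25,0.02,-0.02],[0.28,0.04,0],[0.3,0.06,0],[0.325,0.091,0.02],[0.325,0.091,0.023],[0.325,0.091,0.023]],"rot":[[0,0,0],[0,0,-9],[0,0,-18],[0,0,-27],[0,0,-36],[0,0,-45],[0,0,-54],[0,0,-63],[0,0,-72],[0,0,-81],[0,0,-90],[0,0,-90]],"fingers":[40,40,40,40,40,40,40,40,40,40,40,40]}' 20
python3 - <<'E'
from h import *
p,d,c,P=rings(save="pics/w13.png",zt=.040)
gg([.5686,.3876,.039],Rd(6))
E
```

```text
t: 32.33
position: [0.5679, 0.3873, 0.1412]
orientation: [[-0.995, -0.104, -0.003], [-0.104, 0.995, -0.002], [0.003, -0.001, -1.0]]
contact_force: [0.1, -0.7, -0.8]
width: 0.0783
[105.  17.] 477 lsq [0.4256 0.194 ] 0.0293 encl [0.4316 0.1944] 0.0297 [66. 69. 37.]
[470.  13.] 1627 lsq [0.4096 0.4938] 0.0152 encl [0.4084 0.4948] 0.0266 [ 54.  78. 132.]
[519.  42.] 601 lsq [0.4225 0.5546] 0.0226 encl [0.4233 0.5515] 0.0236 [19. 21. 29.]
[592.  82.] 1059 lsq [0.4512 0.6223] 0.0221 encl [0.4522 0.6212] 0.0243 [15. 27. 32.]
[  3. 147.] 146 lsq [0.5599 0.0923] 0.0094 encl [0.5576 0.0974] 0.0141 [41. 43. 43.]
[319. 192.] 468 lsq [0.5685 0.388 ] 0.0295 encl [0.5689 0.3878] 0.0306 [78. 84. 88.]
[432. 218.] 492 lsq [0.5924 0.4924] 0.0295 encl [0.5922 0.4931] 0.0309 [81. 51. 44.]
[605. 238.] 3180 lsq [0.5919 0.6689] 0.0232 encl [0.5905 0.6659] 0.0418 [ 89. 131. 150.]
at [0.5681 0.3873 0.1422] slide [-0.0008  0.0004  0.1602] rot [-0.05 -0.11 -0.19] w 0.0787
```

View pics/w13.png

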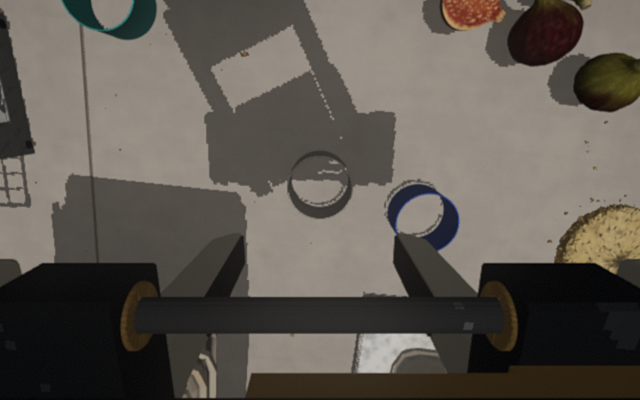

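```bash
python3 -m creep '{"slide":[[-0.001,0.0005,0.03],[-0.001,0.0005,0.06],[-0.001,0.0005,0.09],[-0.001,0.0005,0.12],[-0.001,0.0005,0.14],[-0.001,0.0005,0.155],[-0.001,0.0005,0.159],[-0.001,0.0005,0.159],[-0.001,0.0005,0.159],[-0.001,0.0005,0.159],[-0.001,0.0005,0.159],[-0.001,0.0005,0.159],[-0.001,0.0005,0.159],[-0.001,0.0005,0.159]],"rot":[[0,0,0],[0,0,0],[0,0,0],[0,0,0],[0,0,0],[0,0,0],[0,0,0],[0,0,0],[0,0,0],[0,0,0],[0,0,0],[0,0,0],[0,0,0],[0,0,0]],"fingers":[40,40,40,40,40,40,40,40,255,255,255,255,255,255]}' 20
python3 - <<'E'
from h import *
gg(rk(0,.066,.16),Rd(YAW-90))
E
```

```text
t: 34.12
position: [0.5699, 0.3884, -0.0149]
orientation: [[-0.995, -0.105, 0.001], [-0.105, 0.995, 0.0], [-0.001, 0.0, -1.0]]
contact_force: [-1.0, -1.0, 5.8]
width: 0.0598
at [ 0.5699  0.3884 -0.0149] slide [ 0.0922 -0.401  -0.1181] rot [4.000e-02 2.000e-02 9.002e+01] w 0.0598
```

```bash
python3 -m creep '{"slide":[[0,0,-0.02],[0.01,0,-0.05],[0.04,-0.01,-0.08],[0.08,-0.03,-0.11],[0.1,-0.06,-0.12],[0.1,-0.1,-0.12],[0.1,-0.14,-0.12],[0.1,-0.18,-0.12],[0.1,-0.22,-0.12],[0.1,-0.26,-0.12],[0.1,-0.3,-0.12],[0.1,-0.34,-0.12],[0.095,-0.375,-0.12],[0.092,-0.4,-0.12],[0.092,-0.401,-0.118],[0.092,-0.401,-0.118],[0.092,-0.401,-0.118]],"rot":[[0,0,0],[0,0,0],[0,0,0],[0,0,9],[0,0,18],[0,0,27],[0,0,36],[0,0,45],[0,0,54],[0,0,63],[0,0,72],[0,0,81],[0,0,90],[0,0,90],[0,0,90],[0,0,90],[0,0,90]],"fingers":[255,255,255,255,255,255,255,255,255,255,255,255,255,255,255,255,255]}' 20
python3 - <<'E'
from h import *
p,d,c,P=rings(save="pics/w14.png",zt=.043)
s=manip.observe(); Q=(P-s['position'])@s['orientation']
m=(abs(Q[...,0])<.06)&(abs(Q[...,1])<.029)&(Q[...,2]<-.02)&(Q[...,2]>-.06); m[262:]=0
q=Q[m]; print("held in tool",len(q),np.percentile(q,[1,99],axis=0))
gg(rk(0,.066,.04),Rd(YAW-90))
E
```

```text
t: 36.25
position: [0.5199, -0.0193, 0.1027]
orientation: [[-0.106, 0.994, 0.0], [0.994, 0.106, 0.0], [0.0, 0.0, -1.0]]
contact_force: [0.2, 0.4, -0.1]
width: 0.0603
[313.  51.] 1076 lsq [0.5116 0.0287] 0.0713 encl [0.5067 0.0906] 0.0618 [101. 106. 108.]
[323. 117.] 660 lsq [0.5161 0.0447] 0.0295 encl [0.5162 0.0447] 0.0306 [113. 120. 124.]
held in tool 2390 [[-0.01224165 -0.02880765 -0.05529056]
 [ 0.03194705  0.02885979 -0.02046627]]
at [ 0.5199 -0.0194  0.1027] slide [-0.0007  0.      0.1197] rot [ 0.   -0.    0.09] w 0.0603
```

View pics/w14.png

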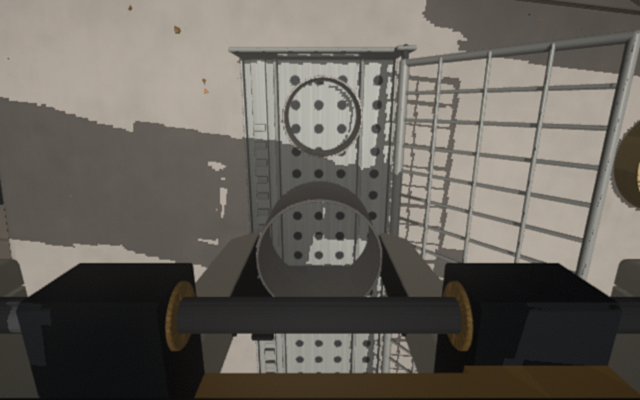

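```bash
python3 -m creep '{"slide":[[-0.004,0,0.03],[-0.004,0,0.06],[-0.004,0,0.08],[-0.004,0,0.095],[-0.004,0,0.105],[-0.004,0,0.111],[-0.004,0,0.1145],[-0.004,0,0.1145],[-0.004,0,0.1145]],"rot":[[0,0,0],[0,0,0],[0,0,0],[0,0,0],[0,0,0],[0,0,0],[0,0,0],[0,0,0],[0,0,0]],"fingers":[255,255,255,255,255,255,255,255,255]}' 20
python3 -m creep '{"slide":[[0,0,0],[0,0,0],[0,0,0],[0,0,0],[0,0,-0.01],[0,0,-0.03],[0,0,-0.07],[0,0,-0.12],[0,0,-0.18],[0,0,-0.2],[0,0,-0.2],[0,0,-0.2]],"rot":[[0,0,0],[0,0,0],[0,0,0],[0,0,0],[0,0,0],[0,0,0],[0,0,0],[0,0,0],[0,0,0],[0,0,0],[0,0,0],[0,0,0]],"fingers":[60,60,60,60,60,60,60,60,60,60,60,60]}' 20
python3 - <<'E'
from h import *
p,d,c,P=rings(save="pics/w15.png",zt=.043)
E
```

```text
t: 37.42
position: [0.5207, -0.0242, -0.0117]
orientation: [[-0.105, 0.995, 0.001], [0.995, 0.105, -0.0], [-0.0, 0.001, -1.0]]
contact_force: [0.2, 0.1, -1.0]
width: 0.0601
t: 38.92
position: [0.5198, -0.0241, 0.187]
orientation: [[-0.105, 0.995, -0.002], [0.995, 0.105, 0.0], [0.0, -0.002, -1.0]]
contact_force: [-0.1, 0.2, 0.2]
width: 0.0711
[315.  59.] 627 lsq [0.5064 0.0724] 0.0387 encl [0.5056 0.0902] 0.0615 [ 93.  99. 100.]
[323. 110.] 354 lsq [0.516  0.0446] 0.0295 encl [0.5162 0.0446] 0.0305 [108. 114. 119.]
[319. 180.] 358 lsq [ 0.5206 -0.0222] 0.0296 encl [ 0.5203 -0.0225] 0.0307 [74. 79. 82.]
[319. 242.] 353 lsq [ 0.528  -0.0987] 0.0186 encl [ 0.5277 -0.0954] 0.0318 [87. 91. 92.]
[274. 249.] 172 lsq [ 0.4792 -0.1091] 0.0063 encl [ 0.4789 -0.1091] 0.01 [27. 29. 30.]
```

View pics/w15.png

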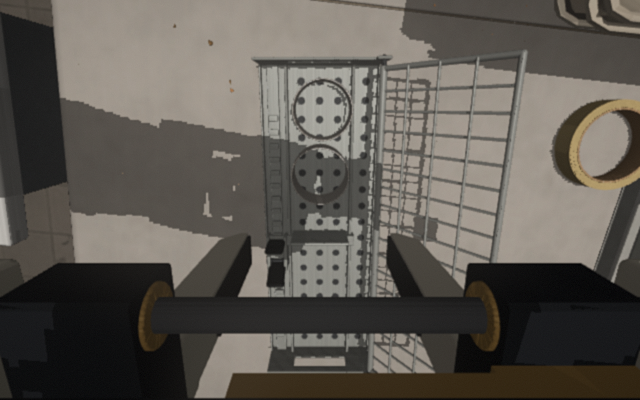

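```bash
python3 - <<'E'
from h import *
gg(rk(-.05,-.0335,.13),Rd(YAW))
E
```

```text
at [ 0.5197 -0.024   0.1868] slide [-0.0956 -0.0491  0.1139] rot [-7.000e-02 -1.200e-01 -8.998e+01] w 0.0714
```

```bash
python3 -m creep '{"slide":[[-0.01,-0.005,0],[-0.02,-0.01,0],[-0.03,-0.015,0],[-0.04,-0.02,0],[-0.05,-0.025,0],[-0.06,-0.03,0],[-0.07,-0.035,0.02],[-0.08,-0.04,0.05],[-0.096,-0.049,0.08],[-0.096,-0.049,0.11],[-0.096,-0.049,0.114],[-0.096,-0.049,0.114]],"rot":[[0,0,-9],[0,0,-18],[0,0,-27],[0,0,-36],[0,0,-45],[0,0,-54],[0,0,-63],[0,0,-72],[0,0,-81],[0,0,-90],[0,0,-90],[0,0,-90]],"fingers":[63,63,63,63,63,63,63,63,63,63,63,63]}' 20
python3 - <<'E'
from h import *
p,d,c,Q=ret(save="pics/w16.png")
m=(abs(Q[...,0]+.05)<.008)&(Q[...,2]>.044)&(Q[...,2]<.053)&(abs(Q[...,1])<.1); y=np.sort(Q[m][:,1]); print(y[:3],y[-3:])
gg(rk(-.05,-.0335,.049),Rd(YAW))
E
```

```text
t: 40.48
position: [0.4818, -0.1246, 0.0741]
orientation: [[-0.995, -0.101, -0.001], [-0.101, 0.995, 0.0], [0.001, 0.0, -1.0]]
contact_force: [-0.9, 0.6, 0.4]
width: 0.0699
post/lever [(-0.062, 52), (-0.058, 130), (-0.054, 21), (-0.022, 45), (-0.018, 125), (-0.014, 14)] [-0.06174693 -0.01530432]
plate/moulds y [-0.0123  0.1033  0.1587]
[-0.06194127 -0.06188203 -0.06181396] [-0.01528026 -0.01527088 -0.01526208]
at [ 0.4822 -0.1247  0.0746] slide [0.0015 0.0007 0.0826] rot [-0.01  0.03 -0.12] w 0.07
```

View pics/w16.png

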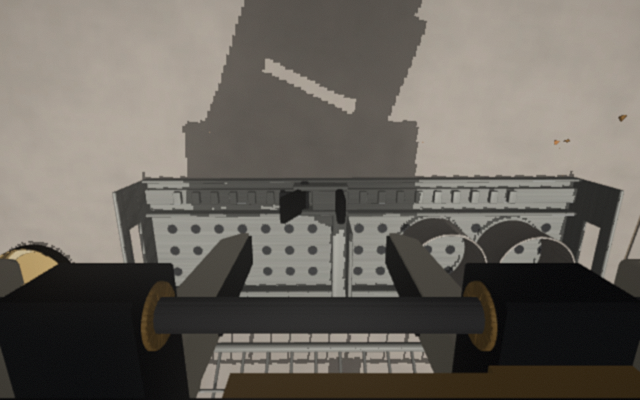

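```bash
python3 -m creep '{"slide":[[0.0015,0.002,0.02],[0.0015,0.002,0.04],[0.0015,0.002,0.06],[0.0015,0.002,0.075],[0.0015,0.002,0.082],[0.0015,0.002,0.082],[0.0015,0.002,0.082],[0.0015,0.002,0.082],[0.0015,0.002,0.082],[0.0015,0.002,0.082],[0.0015,0.002,0.082],[0.0015,0.002,0.082],[0.0015,0.002,0.082],[0.0015,0.002,0.082]],"rot":[[0,0,0],[0,0,0],[0,0,0],[0,0,0],[0,0,0],[0,0,0],[0,0,0],[0,0,0],[0,0,0],[0,0,0],[0,0,0],[0,0,0],[0,0,0],[0,0,0]],"fingers":[63,63,63,63,63,63,255,255,255,255,255,255,255,255]}' 20
python3 - <<'E'
from h import *
s=manip.observe(); print(s['width'], ri(s['position']))
E
```

```text
t: 42.28
position: [0.4815, -0.1234, -0.0069]
orientation: [[-0.995, -0.104, 0.003], [-0.104, 0.995, -0.001], [-0.003, -0.001, -1.0]]
contact_force: [1.7, -1.1, 6.7]
width: 0.0335
0.033535993458390916 [-0.04910763 -0.03280368 -0.00687043]
```

```bash
python3 -m creep '{"slide":[[0,0.003,0],[0,0.008,0],[0,0.013,0],[0,0.018,0],[0,0.023,0],[0,0.028,0],[0,0.033,0],[0,0.038,0],[0,0.043,0],[0,0.047,0],[0,0.051,0],[0,0.054,0],[0,0.0565,0],[0,0.0575,0],[0,0.0575,0],[0,0.0575,0]],"rot":[[0,0,0],[0,0,0],[0,0,0],[0,0,0],[0,0,0],[0,0,0],[0,0,0],[0,0,0],[0,0,0],[0,0,0],[0,0,0],[0,0,0],[0,0,0],[0,0,0],[0,0,0],[0,0,0]],"fingers":[255,255,255,255,255,255,255,255,255,255,255,255,255,255,255,255]}' 20
python3 - <<'E'
from h import *
s=manip.observe(); print(s['width'], ri(s['position']))
E
```

```text
t: 44.28
position: [0.4754, -0.066, -0.0069]
orientation: [[-0.995, -0.104, 0.003], [-0.104, 0.995, -0.001], [-0.003, -0.001, -1.0]]
contact_force: [1.0, -0.8, 6.3]
width: 0.0336
0.033642293165136054 [-0.04920443  0.02495081 -0.00689377]
```

```bash
python3 -m creep '{"slide":[[0,0,0],[0,0,0],[0,0,0],[0,0,0],[0,0,-0.02],[0,0,-0.05],[0,0,-0.1],[0,0,-0.15],[0,0,-0.2],[0,0,-0.22],[0,0,-0.22],[0,0,-0.22]],"rot":[[0,0,0],[0,0,0],[0,0,0],[0,0,0],[0,0,0],[0,0,0],[0,0,0],[0,0,0],[0,0,0],[0,0,0],[0,0,0],[0,0,0]],"fingers":[63,63,63,63,63,63,63,63,63,63,63,63]}' 20
python3 - <<'E'
from h import *
p,d,c,Q=ret(save="pics/w17.png")
m=(abs(Q[...,0]+.05)<.008)&(Q[...,2]>.044)&(Q[...,2]<.053)&(abs(Q[...,1])<.1); y=np.sort(Q[m][:,1]); print(y[:3],y[-3:])
m=(abs(Q[...,0])<.028)&(Q[...,2]>.03)&(Q[...,2]<.06)&(Q[...,1]<.0505)&(Q[...,1]>0); print("plate",np.percentile(Q[m][:,1],[1,50,99]))
rings(zt=.043)
for v in [[.5161,.0447],[.5206,-.0222]]: print(ri(v+[0]))
E
```

```text
t: 45.78
position: [0.4734, -0.0655, 0.2108]
orientation: [[-0.995, -0.105, -0.002], [-0.105, 0.995, 0.0], [0.002, 0.001, -1.0]]
contact_force: [0.1, -0.3, -0.2]
width: 0.0699
post/lever [(-0.002, 17), (0.002, 54), (0.006, 11), (0.038, 14), (0.042, 56)] [-0.00120352  0.04381531]
plate/moulds y [0.0477 0.099  0.1639]
[-0.00125384 -0.00120916 -0.00119811] [0.04381023 0.04382059 0.0438493 ]
plate [0.04762917 0.0487807  0.05045858]
[557. 154.] 458 lsq [0.4256 0.1928] 0.0296 encl [0.4261 0.1929] 0.0313 [73. 76. 40.]
[412. 216.] 1506 lsq [0.51   0.0349] 0.0584 encl [0.5122 0.037 ] 0.0825 [82. 87. 89.]
[141. 211.] 741 lsq [ 0.5378 -0.2324] 0.0462 encl [ 0.5429 -0.2615] 0.0613 [79. 84. 85.]
[298. 174.] 169 lsq [ 0.4765 -0.0878] 0.0063 encl [ 0.4769 -0.0884] 0.0101 [33. 34. 35.]
[333. 174.] 121 lsq [ 0.4723 -0.0497] 0.0061 encl [ 0.4821 -0.0485] 0.0023 [39. 41. 41.]
[0.00284401 0.13081556 0.        ]
[0.0003498 0.0638108 0.       ]
```

View pics/w17.png

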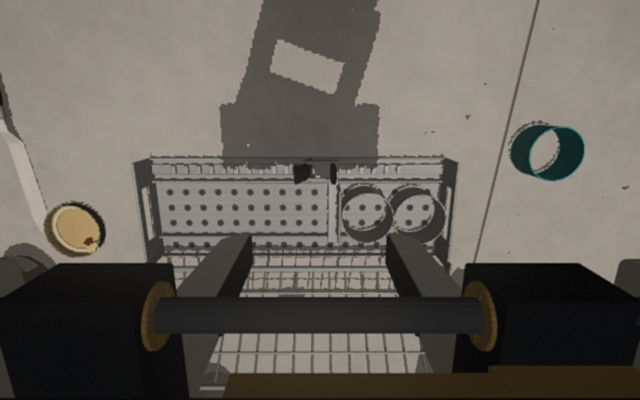

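```bash
python3 -m creep '{"slide":[[0.02,0.03,0],[0.03,0.06,0],[0.04,0.09,0],[0.06,0.12,0],[0.06,0.12,0],[0.06,0.12,0]],"rot":[[0,0,0],[0,0,0],[0,0,0],[0,0,0],[0,0,0],[0,0,0]],"fingers":[63,40,20,0,0,0]}' 20
cat >> h.py <<'E'
def moulds(save=None,name="wrist"):
    p,d,c=cap(name); P=cloud(c,d); Q=ri(P.reshape(-1,3)).reshape(P.shape)
    if save: cv2.imwrite(save,p)
    m=(abs(Q[...,0])<.036)&(Q[...,2]>.037)&(Q[...,2]<.049)&(Q[...,1]>.04)&(Q[...,1]<.1745); q=Q[m]
    from scipy.optimize import least_squares
    f=lambda s: np.minimum(abs(np.hypot(q[:,0]-s[0],q[:,1]-s[1])-.0297),abs(np.hypot(q[:,0]-s[2],q[:,1]-s[3])-.0297))
    r=least_squares(f,[0,.079,0,.141],loss='soft_l1',f_scale=.002); print(len(q),"moulds rack xy",r.x.round(4),"med res",np.median(f(r.x)),"plate", np.histogram(q[:,1],np.arange(.04,.06,.002)))
E
python3 - <<'E'
from h import *
moulds("pics/w18.png")
E
```

```text
t: 46.62
position: [0.4021, 0.0471, 0.2117]
orientation: [[-0.994, -0.105, -0.0], [-0.105, 0.994, -0.0], [0.0, -0.0, -1.0]]
contact_force: [0.3, -0.4, -0.3]
width: 0.0932
844 moulds rack xy [0.0009 0.0792 0.0032 0.142 ] med res 0.0008434161821967295 plate (array([  0,   0,   0,   7,  81, 114,  30,  14,  10]), array([0.04 , 0.042, 0.044, 0.046, 0.048, 0.05 , 0.052, 0.054, 0.056,
       0.058]))
```

View pics/w18.png

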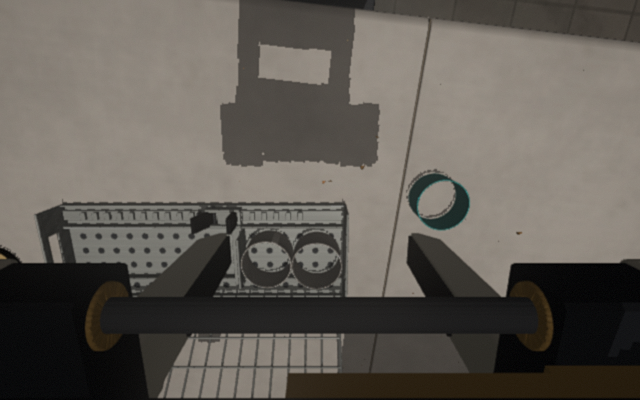

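```bash
python3 - <<'E'
from h import *
gg(rk(.1504,0,.26),Rd(YAW))
E
```

```text
at [0.4022 0.0469 0.2117] slide [-0.2606 -0.1449  0.0087] rot [-0.01 -0.02  0.  ] w 0.0931
```

```bash
python3 -m creep '{"slide":[[-0.02,-0.03,-0.02],[-0.04,-0.07,-0.04],[-0.07,-0.11,-0.05],[-0.11,-0.145,-0.05],[-0.15,-0.145,-0.05],[-0.19,-0.145,-0.05],[-0.23,-0.145,-0.03],[-0.26,-0.145,0],[-0.2606,-0.145,0.009],[-0.2606,-0.145,0.009],[-0.2606,-0.145,0.009]],"rot":[[0,0,0],[0,0,0],[0,0,0],[0,0,0],[0,0,0],[0,0,0],[0,0,0],[0,0,0],[0,0,0],[0,0,0],[0,0,0]],"fingers":[0,0,0,0,0,0,0,0,0,0,0]}' 30
python3 - <<'E'
from h import *
p,d,c=cap("wrist"); cv2.imwrite("pics/w19.png",p); P=cloud(c,d); Q=ri(P.reshape(-1,3)).reshape(P.shape)
m=(p.max(-1)<60)&(abs(Q[...,1])<.022)&(Q[...,0]>.1)&(Q[...,0]<.2)&(Q[...,2]>.12)&(Q[...,2]<.2); m[262:]=0
q=Q[m]; print(len(q),np.percentile(q,[2,50,98],axis=0).round(4))
gg(rk(.1504,0,.172),Rd(YAW))
E
```

```text
t: 48.05
position: [0.6761, -0.0702, 0.2045]
orientation: [[-0.995, -0.104, 0.002], [-0.104, 0.995, -0.0], [-0.002, -0.001, -1.0]]
contact_force: [-0.3, 0.0, -0.4]
width: 0.0928
2199 [[ 0.1314 -0.0141  0.1506]
 [ 0.1464  0.0003  0.17  ]
 [ 0.1605  0.0151  0.1845]]
at [ 0.6762 -0.0701  0.2046] slide [-0.0001  0.0001  0.0896] rot [-0.04  0.11  0.  ] w 0.093
```

View pics/w19.png

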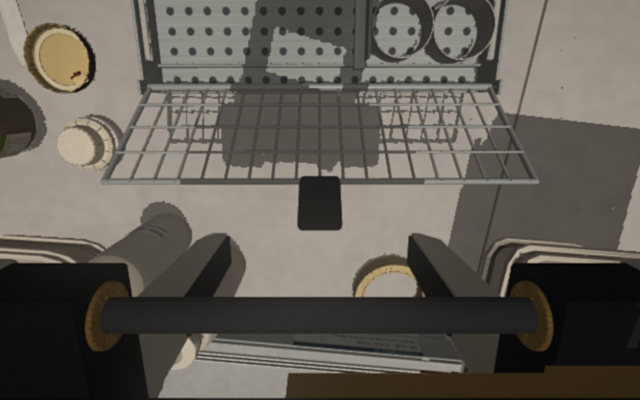

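```bash
python3 -m creep '{"slide":[[0,0,0.02],[0,0,0.045],[0,0,0.065],[0,0,0.08],[0,0,0.09],[0,0,0.09],[0,0,0.09],[0,0,0.09],[0,0,0.09],[0,0,0.09],[0,0,0.09],[0,0,0.09],[0,0,0.09],[0,0,0.09],[0,0,0.09],[0,0,0.09]],"rot":[[0,0,0],[0,0,0],[0,0,0],[0,0,0],[0,0,0],[0,0,0],[0,0,0],[0,0,0],[0,0,0],[0,0,0],[0,0,0],[0,0,0],[0,0,0],[0,0,0],[0,0,0],[0,0,0]],"fingers":[0,0,0,0,0,0,255,255,255,255,255,255,255,255,255,255]}' 35
python3 - <<'E'
import numpy as np
a0=2.218
for a in [2.1,2.0,1.88,1.76,1.64,1.52,1.4,1.28,1.16,1.04,.92,.8,.68,.56,.44,.32,.2,.1,.03,-.03]:
    print(a,(round(.15*(np.cos(a)-np.cos(a0)),4),0,round(-.15*(np.sin(a)-np.sin(a0)),4)))
E
```

```text
t: 50.1
position: [0.6762, -0.0697, 0.113]
orientation: [[-0.995, -0.105, 0.0], [-0.105, 0.995, -0.0], [0.0, -0.0, -1.0]]
contact_force: [-0.4, -0.4, -0.5]
width: 0.0316
2.1 (np.float64(0.0147), 0, np.float64(-0.0098))
2.0 (np.float64(0.028), 0, np.float64(-0.0167))
1.88 (np.float64(0.0448), 0, np.float64(-0.0232))
1.76 (np.float64(0.0622), 0, np.float64(-0.0277))
1.64 (np.float64(0.0801), 0, np.float64(-0.03))
1.52 (np.float64(0.0981), 0, np.float64(-0.0301))
1.4 (np.float64(0.1159), 0, np.float64(-0.0282))
1.28 (np.float64(0.1335), 0, np.float64(-0.024))
1.16 (np.float64(0.1503), 0, np.float64(-0.0179))
1.04 (np.float64(0.1664), 0, np.float64(-0.0097))
0.92 (np.float64(0.1813), 0, np.float64(0.0003))
0.8 (np.float64(0.1949), 0, np.float64(0.0121))
0.68 (np.float64(0.2071), 0, np.float64(0.0253))
0.56 (np.float64(0.2175), 0, np.float64(0.04))
0.44 (np.float64(0.2262), 0, np.float64(0.0558))
0.32 (np.float64(0.2328), 0, np.float64(0.0725))
0.2 (np.float64(0.2375), 0, np.float64(0.0899))
0.1 (np.float64(0.2397), 0, np.float64(0.1047))
0.03 (np.float64(0.2404), 0, np.float64(0.1152))
-0.03 (np.float64(0.2404), 0, np.float64(0.1242))
```

```bash
python3 -m creep '{"slide":[[0.007,0,-0.005],[0.015,0,-0.01],[0.028,0,-0.017],[0.045,0,-0.023],[0.062,0,-0.0275],[0.080,0,-0.030],[0.098,0,-0.030],[0.116,0,-0.028],[0.1335,0,-0.024],[0.150,0,-0.018],[0.166,0,-0.010],[0.166,0,-0.010]],"rot":[[0,0,0],[0,0,0],[0,0,0],[0,0,0],[0,0,0],[0,0,0],[0,0,0],[0,0,0],[0,0,0],[0,0,0],[0,0,0],[0,0,0]],"fingers":[255,255,255,255,255,255,255,255,255,255,255,255]}' 35
```

```text
t: 51.6
position: [0.5092, -0.0874, 0.1259]
orientation: [[-0.995, -0.105, -0.0], [-0.105, 0.995, -0.001], [0.0, -0.001, -1.0]]
contact_force: [-14.2, -0.7, 26.4]
width: 0.03
```

```bash
python3 -m creep '{"slide":[[0,0,0],[0,0,0],[0.002,0,-0.004],[0.004,0,-0.007],[0.004,0,-0.007],[0.004,0,-0.007],[0.004,0,-0.007],[0.004,0,-0.007],[0.004,0,-0.007],[0.004,0,-0.007],[0.004,0,-0.007]],"rot":[[0,0,0],[0,0,0],[0,0,0],[0,0,0],[0,0,0],[0,0,0],[0,0,0],[0,0,0],[0,0,0],[0,0,0],[0,0,0]],"fingers":[130,130,130,130,130,255,255,255,255,255,255]}' 35
python3 - <<'E'
from h import *
p,d,c=cap("wrist"); cv2.imwrite("pics/w20.png",p)
p,d,c=cap("scene"); cv2.imwrite("pics/s20.png",cv2.resize(p[80:290,220:460],None,fx=3.2,fy=2.8,interpolation=2))
E
```

```text
t: 52.98
position: [0.5071, -0.0875, 0.1299]
orientation: [[-0.995, -0.105, -0.0], [-0.105, 0.995, -0.0], [0.0, -0.0, -1.0]]
contact_force: [-0.3, -2.3, -2.1]
width: 0.028
```

View pics/w20.png

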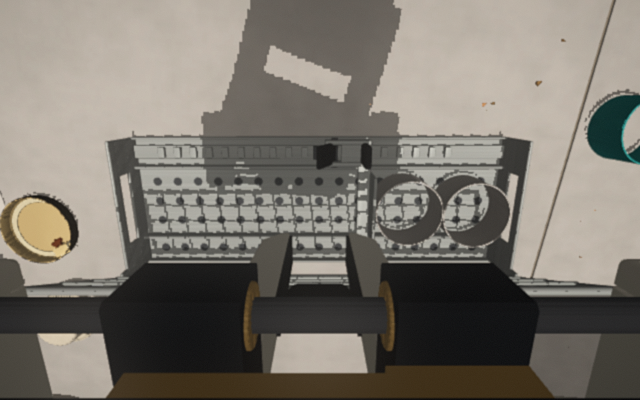

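View pics/s20.png

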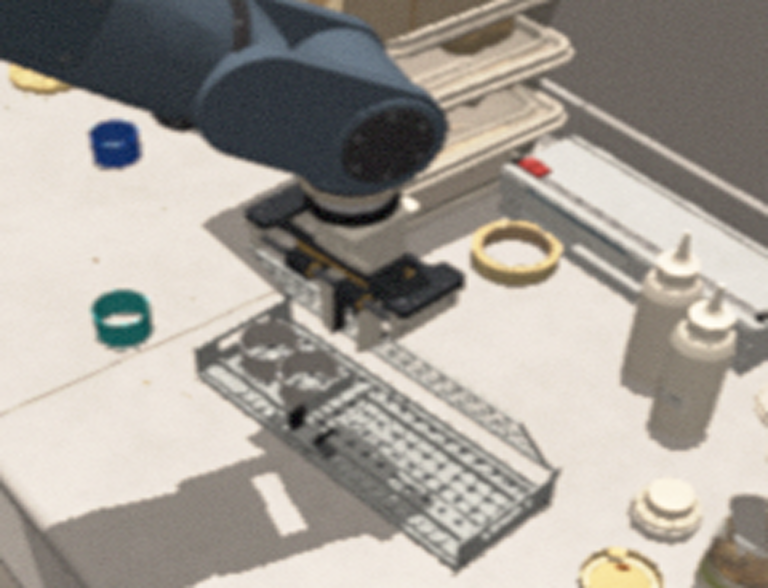

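```bash
python3 -m creep '{"slide":[[0,0,0],[0,0,0],[0,0,0],[0,0,-0.03],[0,0,-0.06],[0,0,-0.1],[0,0,-0.13],[0,0,-0.13],[0,0,-0.13]],"rot":[[0,0,0],[0,0,0],[0,0,0],[0,0,0],[0,0,0],[0,0,0],[0,0,0],[0,0,0],[0,0,0]],"fingers":[0,0,0,0,0,0,0,0,0]}' 35
python3 - <<'E'
from h import *
p,d,c=cap("wrist"); cv2.imwrite("pics/w21.png",p); P=cloud(c,d); Q=ri(P.reshape(-1,3)).reshape(P.shape)
m=(p.max(-1)<60)&(abs(Q[...,1])<.022)&(Q[...,0]>-.1)&(Q[...,0]<.2)&(Q[...,2]>.1)&(Q[...,2]<.23); m[262:]=0
q=Q[m]; print(len(q)); 
if len(q): print(np.percentile(q,[2,50,98],axis=0).round(4))
m=(abs(Q[...,1])<.16)&(Q[...,0]>0)&(Q[...,0]<.2)&(Q[...,2]>.065)&(Q[...,2]<.2); m[262:]=0;q=Q[m]; print(len(q),np.percentile(np.pi-np.arctan2(q[:,2]-.0535,q[:,0]-.06),[10,50,90]))
p,d,c=cap("scene"); cv2.imwrite("pics/s21.png",cv2.resize(p[80:290,220:460],None,fx=3.2,fy=2.8,interpolation=2))
E
```

```text
t: 54.2
position: [0.5067, -0.0872, 0.259]
orientation: [[-0.995, -0.105, -0.001], [-0.105, 0.995, 0.0], [0.001, 0.001, -1.0]]
contact_force: [-0.4, 0.3, -0.5]
width: 0.093
487
[[-0.0126 -0.0142  0.1755]
 [-0.0082  0.0003  0.201 ]
 [ 0.0064  0.0147  0.2034]]
3391 [1.06914833 1.12410992 1.14565017]
```

View pics/w21.png

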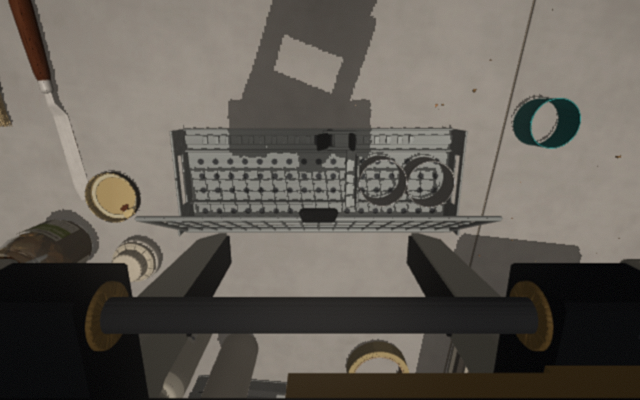

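View pics/s21.png

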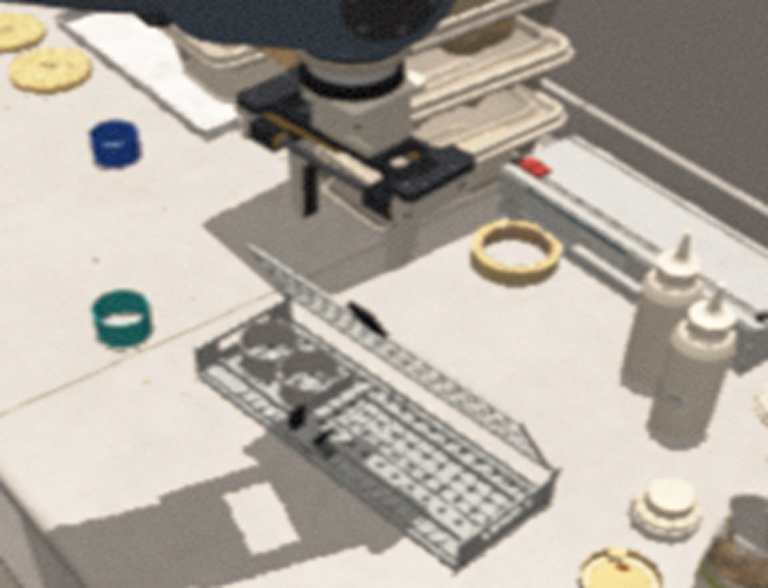

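```bash
python3 - <<'E'
from h import *
gg(rk(-.0071,0,.193),Rd(YAW))
a0=1.12
for a in [1.02,.92,.8,.68,.56,.44,.32,.2,.1,.03,-.03]:
    print(a,round(.154*(np.cos(a)-np.cos(a0)),4),round(-.154*(np.sin(a)-np.sin(a0)),4))
E
```

```text
at [ 0.5065 -0.0872  0.2587] slide [-0.0136 -0.0007  0.1227] rot [ 0.05 -0.12  0.02] w 0.093
1.02 0.0135 0.0074
0.92 0.0262 0.0161
0.8 0.0402 0.0281
0.68 0.0527 0.0418
0.56 0.0634 0.0568
0.44 0.0722 0.073
0.32 0.0791 0.0902
0.2 0.0838 0.108
0.1 0.0861 0.1232
0.03 0.0868 0.134
-0.03 0.0868 0.1432
```

```bash
python3 -m creep '{"slide":[[-0.0135,0,0.02],[-0.0135,0,0.05],[-0.0135,0,0.08],[-0.0135,0,0.105],[-0.0135,0,0.118],[-0.0135,0,0.1225],[-0.0135,0,0.1225],[-0.0135,0,0.1225],[-0.0135,0,0.1225],[-0.0135,0,0.1225],[-0.0135,0,0.1225],[-0.0135,0,0.1225],[-0.0135,0,0.1225],[-0.0135,0,0.1225],[-0.0135,0,0.1225],[-0.0135,0,0.1225],[-0.0135,0,0.1225]],"rot":[[0,0,0],[0,0,0],[0,0,0],[0,0,0],[0,0,0],[0,0,0],[0,0,0],[0,0,0],[0,0,0],[0,0,0],[0,0,0],[0,0,0],[0,0,0],[0,0,0],[0,0,0],[0,0,0],[0,0,0]],"fingers":[0,0,0,0,0,0,0,255,255,255,255,255,255,255,255,255,255]}' 35
```

```text
t: 56.42
position: [0.5205, -0.0861, 0.1375]
orientation: [[-0.995, -0.105, 0.0], [-0.105, 0.995, -0.0], [-0.0, -0.0, -1.0]]
contact_force: [0.9, -2.7, -1.3]
width: 0.0315
```

```bash
python3 -m creep '{"slide":[[0.0135,0,0.0074],[0.026,0,0.016],[0.040,0,0.028],[0.0527,0,0.042],[0.0634,0,0.057],[0.0634,0,0.057]],"rot":[[0,0,0],[0,0,0],[0,0,0],[0,0,0],[0,0,0],[0,0,0]],"fingers":[255,255,255,255,255,255]}' 35
```

```text
t: 57.18
position: [0.4565, -0.0929, 0.08]
orientation: [[-0.995, -0.105, -0.001], [-0.105, 0.995, -0.0], [0.001, -0.0, -1.0]]
contact_force: [-3.8, -3.6, 2.1]
width: 0.0318
```

```bash
python3 -m creep '{"slide":[[0.0088,0,0.016],[0.0157,0,0.033],[0.0204,0,0.051],[0.0227,0,0.066],[0.0234,0,0.077],[0.0234,0,0.081],[0.0234,0,0.081]],"rot":[[0,0,0],[0,0,0],[0,0,0],[0,0,0],[0,0,0],[0,0,0],[0,0,0]],"fingers":[255,255,255,255,255,255,255]}' 35
```

```text
t: 58.05
position: [0.4336, -0.0952, -0.0008]
orientation: [[-0.994, -0.105, -0.002], [-0.105, 0.995, 0.0], [0.002, 0.0, -1.0]]
contact_force: [-4.5, -6.5, -2.1]
width: 0.0316
```

```bash
python3 -m creep '{"slide":[[0,0,0.002],[0,0,0.004],[0,0,0.005],[0,0,0.005]],"rot":[[0,0,0],[0,0,0],[0,0,0],[0,0,0]],"fingers":[255,255,255,255]}' 35
```

```text
t: 58.55
position: [0.4338, -0.0952, -0.005]
orientation: [[-0.994, -0.105, -0.001], [-0.105, 0.994, -0.0], [0.001, 0.0, -1.0]]
contact_force: [-7.3, -5.0, 9.8]
width: 0.0316
```

Now resisted (shut stop reached, ~10 N). Release, rise and measure.

```bash
python3 -m creep '{"slide":[[0,0,0],[0,0,0],[0,0,0],[0,0,0],[0,0,0],[0,0,-0.03],[0,0,-0.07],[0,0,-0.12],[0,0,-0.17],[0,0,-0.21],[0,0,-0.21],[0,0,-0.21]],"rot":[[0,0,0],[0,0,0],[0,0,0],[0,0,0],[0,0,0],[0,0,0],[0,0,0],[0,0,0],[0,0,0],[0,0,0],[0,0,0],[0,0,0]],"fingers":[0,0,0,0,0,0,0,0,0,0,0,0]}' 35
python3 - <<'E'
from h import *
p,d,c=cap("wrist"); cv2.imwrite("pics/w22.png",p); P=cloud(c,d); Q=ri(P.reshape(-1,3)).reshape(P.shape)
m=(p.max(-1)<60)&(abs(Q[...,1])<.022)&(Q[...,0]>-.13)&(Q[...,0]<-.06)&(Q[...,2]>.03)&(Q[...,2]<.09); m[262:]=0
q=Q[m]; print(len(q),np.percentile(q,[2,50,98],axis=0).round(4),np.polyfit(q[:,0],q[:,2],1))
E
```

```text
t: 60.05
position: [0.4337, -0.0949, 0.2037]
orientation: [[-0.995, -0.105, -0.001], [-0.105, 0.995, 0.0], [0.001, 0.0, -1.0]]
contact_force: [0.1, -1.2, -0.1]
width: 0.0927
1232 [[-1.053e-01 -1.470e-02  5.300e-02]
 [-8.380e-02  1.000e-04  5.550e-02]
 [-6.090e-02  1.490e-02  5.720e-02]] [0.01287943 0.05656023]
```

View pics/w22.png

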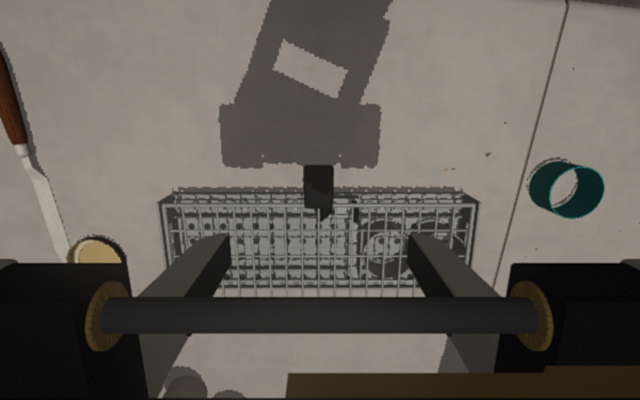

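```bash
python3 -m creep '{"slide":[[0.01,0.04,0],[0.02,0.08,-0.02],[0.03,0.11,-0.03],[0.03,0.11,-0.03],[0.03,0.11,-0.03],[0.03,0.11,-0.03]],"rot":[[0,0,0],[0,0,0],[0,0,0],[0,0,0],[0,0,0],[0,0,0]],"fingers":[0,0,0,0,0,0]}' 35
python3 - <<'E'
from h import *
p,d,c=cap("wrist"); a=p[170:290,90:390]; cv2.imwrite("pics/w23.png",cv2.resize(a,None,fx=2.6,fy=2.6,interpolation=2)); P=cloud(c,d); Q=ri(P.reshape(-1,3)).reshape(P.shape)
from scipy.optimize import least_squares
m=(abs(Q[...,0])<.036)&(Q[...,2]>.037)&(Q[...,2]<.0455)&(Q[...,1]>.051)&(Q[...,1]<.1745); q=Q[m]
f=lambda s: np.minimum(abs(np.hypot(q[:,0]-s[0],q[:,1]-s[1])-.0297),abs(np.hypot(q[:,0]-s[2],q[:,1]-s[3])-.0297))
r=least_squares(f,[0,.079,0,.141],loss='soft_l1',f_scale=.002); print(len(q),r.x.round(4),np.median(f(r.x)))
m=(abs(Q[...,0]+.05)<.009)&(Q[...,2]>.042)&(Q[...,2]<.0505)&(abs(Q[...,1])<.1)&(p.max(-1)<70); y=Q[m][:,1]; print(np.histogram(y,np.arange(-.02,.06,.004)))
p,d,c=cap("scene"); cv2.imwrite("pics/s23.png",cv2.resize(p[170:290,270:410],None,fx=5,fy=5,interpolation=2))
E
```

```text
t: 60.85
position: [0.3928, 0.0106, 0.2338]
orientation: [[-0.995, -0.104, -0.001], [-0.104, 0.995, 0.0], [0.001, 0.0, -1.0]]
contact_force: [-0.4, 0.3, -0.5]
width: 0.0928
406 [0.0015 0.0815 0.0032 0.1421] 0.00029415550361521457
(array([ 0,  0,  0,  0,  0, 43, 13,  0,  0,  0,  0,  0,  0,  0, 13, 45, 18,
        0,  0]), array([-0.02 , -0.016, -0.012, -0.008, -0.004,  0.   ,  0.004,  0.008,
        0.012,  0.016,  0.02 ,  0.024,  0.028,  0.032,  0.036,  0.04 ,
        0.044,  0.048,  0.052,  0.056]))
```

View pics/w23.png

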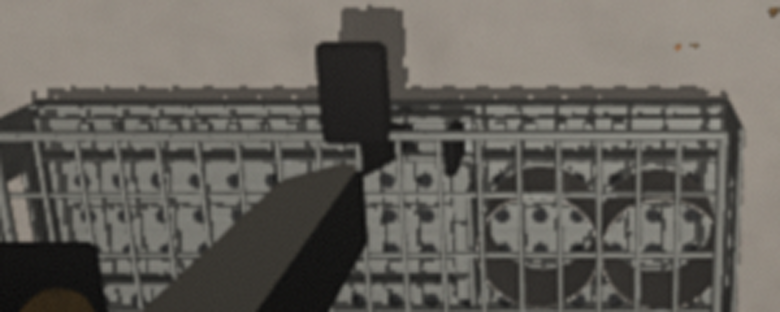

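View pics/s23.png

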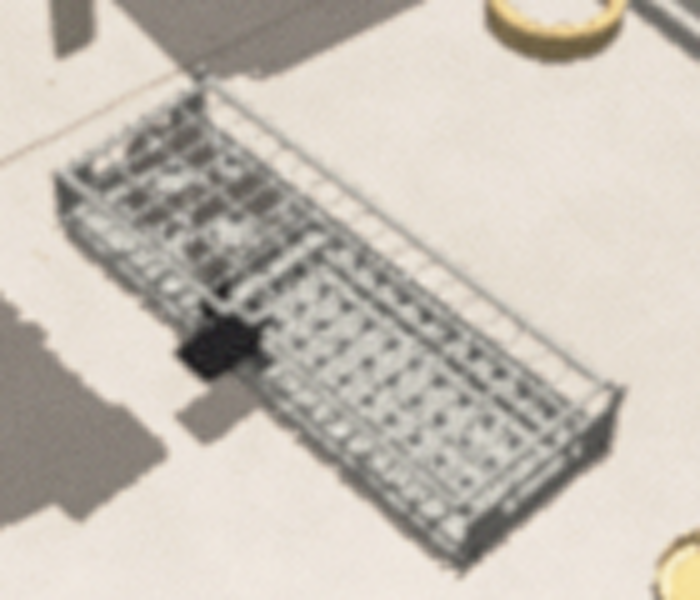

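```bash
python3 - <<'E'
from h import *
c=optics.camera_params("scene"); d=np.load("pics/scene0.npy"); P=cloud(c,d)
for u,v in [(228,46),(241,53),(224,57),(265,141),(281,163)]: print(u,v,P[v,u].round(3))
a=cv2.imread("pics/scene0.png"); cv2.imwrite("pics/far.png",cv2.resize(a[0:130,90:290],None,fx=4,fy=4,interpolation=2))
E
```

```text
228 46 [0.841 1.191 0.022]
241 53 [0.863 1.1   0.014]
224 57 [0.759 1.07  0.038]
265 141 [0.585 0.411 0.027]
281 163 [0.571 0.279 0.018]
```

View pics/far.png

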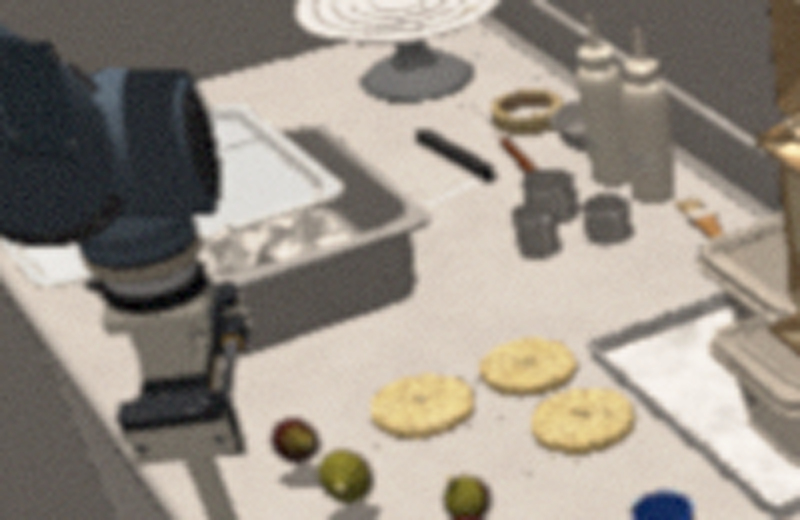

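```bash
python3 -c "
from bench import manip,hand_in
print(manip.observe()['contact_force'],manip.observe()['t']); print(hand_in())"
```

```text
[-0.08948813  0.68051573  0.86601808] 60.95
the job is handed in; nothing more can be done
None
```

The job is done and handed in at about 61 s. I folded the cover back and stood the two steel moulds in a row against the end wall. I then slid the retainer to its 0.128 notch with the lever squeezed, and folded the cover shut.

**Last checks (from the images)**
- **Moulds:** upright at rack x, y = (1.5, 81.5) and (3, 142) mm, about 61 mm apart. The first is 34 mm from the end wall and the second about 31 mm from the retainer face. The cover was shut over them when I measured.
- **Retainer:** about 0.126–0.128 m. I measured 45 mm over post and lever after release (46 mm at rest, 34 mm squeezed), which shows the lever sprung back. I did not re-measure this once the cover was shut.
- **Cover:** it measured 2.22 rad when folded back. When shut, the tongue's slope was 0.013 rad.
- **Jar, timer and spatula:** I did not go near them, and the arm was clear of everything at the end.

**What went wrong or disagreed**
- The real fingertips sit about 38 mm behind the reported TCP. My first two grasps of the cover closed on nothing until I corrected for that.
- The tool pressed with about 25 N near the end of the opening swing and about 30 N halfway through closing. The tongue also came out of the grip during closing, so I gripped it again.
- The first mould came to rest about 10 mm from where I meant to put it. The retainer then pushed it into place.
- Three grey cups are visible about 1.3 m away. I left them, since they are out of reach and not just left of the rack.

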